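# Mount a glass reference block on a vacuum chuck

### The job

Mount the fragile glass block on the vacuum chuck: lift it from its carrier by its ends with the lightest grip, lay it on the rubber pad and let go, take it again across its narrow width, and lay it flat and centred on the chuck's platform between the two end stops. Then draw it down with at least three full strokes of the pump lever, each right down and fully back up. The glass chips if it is squeezed hard, dropped or bumped down, so set it down softly each time, and leave the other instruments where they are.

Things in the scene. Friction and masses are not known exactly. Their poses are not given: they have to be found in the camera images.
- glass_block: Pale grey-green glass block, 56 (x) by 30 (y) by 20 mm high (z), 0.09 kg; origin under its centre. Starts in the carrier. It chips if the fingers' forces on it, added over both fingers, exceed 80 N (squeeze under 40 N a finger), presses on carrier, pad or chuck with over 40 N, or falls free from over 4 mm; setting down at 20 mm/s or slower, or from 2 mm, is soft enough.
- carrier: Fixed grey open-ended carrier; origin under its centre, on the desk. The block lies along its x on a floor 12 mm above the desk, 46 mm long, so the block's ends stick out 5 mm over bare desk and fingers may reach below them. Walls 42 mm long, 6 mm thick, 36 mm apart, 30 mm above the desk, flank the block's long sides: take it by its two 30 mm wide ends.
- rest_pad: Flat black rubber pad fixed to the desk, 130 mm (x) by 110 mm (y), 4 mm thick; origin at the centre of its underside, so the block lying on it has its origin 4 mm above. Halfway between carrier and chuck.
- chuck: Fixed vacuum chuck with hand pump; origin under its centre, on the desk. Aluminium base 110 (x) by 180 (y) by 12 mm. At y = -42 mm the platform, 26 (x) by 58 mm (y), top 30 mm above the desk, with an end stop 8 mm thick at each y end, tops 48 mm above the desk. At y = +58 mm the pump: grey cylinder 54 mm high at x = +6 mm, the lever above it.
- chuck_seat (a point): Centre of the platform's top face; axes as the chuck's. The mounted block has its origin here and its long x axis along the chuck's y (either way round); it is held across its 30 mm width, along the chuck's x, where it overhangs the platform by 2 mm each side. The end stops are 67 mm apart: 5.5 mm clearance at each end of the block.
- pump_lever (a joint): Angle of the sprung pump lever, rad: 0 fully up, 0.5 at the lower stop; a full stroke goes down past 0.38 and comes back below 0.08. Its spring returns it when let go. It turns about a level axis along the chuck's y, 80 mm from the paddle's centre towards the chuck's +x and 72 mm above the desk.
- lever_paddle (a point): Centre of the top face of the black thumb paddle (26 x 26 mm) on the lever's free end: at chuck x = -44 mm, y = +58 mm and 76 mm above the desk while the lever is up. Pressed straight down with 2 to 6 N; at 0.45 rad it has gone down 35 mm.
- ring_gauge: Bystander: ring gauge, 39 mm across, 14 mm high, loose; origin under its centre.
- v_block: Bystander: steel V block, 44 x 32 x 30 mm, loose; origin under its centre.
- dial_indicator: Bystander: round dial indicator lying on its back, 104 x 55 x 20 mm, loose; origin on its underside.
Mind the look-alikes: they are no part of the job. There is more than one size of the rest_pad; the job needs the larger.

How it is judged:
By the outcome, as a careful person would: the job done as asked, in the order asked, and still so for the second after the job is handed in, with the robot touching nothing.
It also fails if it takes over 72 s, if anything falls off the work surface, if the arm or the gripper's body presses on something with over 40 N, if the wrist force passes 120 N, or if a joint passes its speed limit or range.

### The arm

A 6-joint arm with a two-finger parallel gripper is mounted at the origin on a cart in front of the work surface, level with it; the furniture and walls round the work are solid. World frame = base frame: x ahead of the robot, y to its left, z up, the work surface at z = 0. Lengths are in m, angles in degrees, forces in N, time in s.
With the tool pointing down it reaches from about 0.25 to 0.725 m from the base axis. Payload 9.7 kg.
Tool frame: the origin (TCP) lies at the very end of the fingers, on their centre line; the grasp point (between the pads) lies 19 mm behind it; y points along the fingers, x is the direction in which the jaws open and shut, and the axes are right-handed (so a half turn about y gives the same grasp; the last joint's range is limited). The gripper opens to 85 mm and grips with 20 to 120 N. Pads are 22 mm wide; open, the fingers measure 114 mm over their backs; the gripper's body (76 mm by 85 mm) begins 54 mm behind the grasp point. The pads swing forward as they close: fully open they stand 13 mm farther back than shut.
Start: joints at [-67.609, 4.979, 10.078, 95.1, 0, 90], TCP at [0.21, -0.509, 0.231] pointing down, gripper open.
Joint ranges: [-179.16, 179.16], [-48.56, 103.87], [-65.8, 70.77], [-126.05, 130.52], [-82.76, 87.17], [-180, 180]. Speed limits (degrees/s): [127.2, 127.2, 147.25, 180, 180, 180].

### API

Orientations are given as [roll, pitch, yaw] about the fixed x, y, z axes, in that order (R = Rz(yaw) Ry(pitch) Rx(roll)).
In Python, from workcell import bot gives the robot as it stands.
- The arm moves only by the shell command python3 -m jog 'ROWS' [FORCE]. ROWS is JSON, a list of rows, each an object with "rotation": the turn, a rotation vector about the world's x, y, z in degrees, a list of three; "travel": the shift along the world's x, y, z in mm, a list of three; "jaw": the gripper command: -1 is shut, 1 is fully open, values between are in proportion. In form: [{"rotation": [rx, ry, rz], "travel": [x, y, z], "jaw": jaw}, ...]. A call has 1 to 8 rows; each row shifts and turns the commanded pose from where the row before left it; what a row does not reach is not made up. A row lasts 1/8 s, in which the tool goes at most 62.5 mm and 10.7 degrees, less where a joint would pass 70% of its speed; a pose out of reach is approached as far as the arm can. A call with a gripper value outside its range is refused whole. The fingers move at their own pace and stop on an object; FORCE is the grip in N (left out, the last holds). Time passes only in rows, so rows that do not move let the fingers close. It gives the time, the measured TCP pose, the force and the opening at its end, in the units of the state.
- bot.get_obs(): the state, without advancing time (a new reading comes with each control period).
- bot.camera(name): name is "scene" or "side" or "wrist"; returns the picture (420x560x3 uint8, red, green, blue); there is no depth.
- bot.camera_params(name): a dict with "K" (3x3 intrinsics, pixels), "dist_coeffs" ([k1, k2, p1, p2, k3] as OpenCV has them; the pictures are not rectified), "view" (4x4, takes a point from world to camera coordinates). Camera axes: x right, y up, looking along -z (the intrinsics and any distortion apply to the point x, -y, -z); pixel columns grow to the right and rows downward; lengths in m; the calibration is good to about 2 mm. A picture is of the moment at which its call begins: read the wrist's pose just before it. camera_params takes no time and is no camera call; for the wrist camera it gives the pose at the moment of the call.
- bot.job_done(): hands the job in, once; it reports no verdict.
Trained networks look in the newest picture that a camera, given by its name, has taken for a name from the list of things; names that differ only in an ending like _2 or _b are one class to them, and where a whole thing is asked for, a point or a joint stands for the part that bears it (a point fixed in the world has none). Each returns a list of dicts, best first, with "score" (0 to 1); they miss things now and then, are a little off and sometimes report something else, mostly with a low value. They report only what shows in the picture. A call takes as long as a camera call. They do not tell look-alikes from the thing itself.
- bot.recognise(camera, thing): "xy" ([column, row] in pixels, amid what is visible of it).
- bot.trace(camera, thing): "mask" (420x560 bool, what is visible of it) and "xy" ([column, row] in pixels, amid what is visible of it).
The state is a dict: "time": time; "q": joint angles; "qd": joint speeds; "joint_efforts": joint torques, N m; "ee_pos": TCP position; "tcp_rot": TCP orientation; "wrist_force": force on the tool from outside, world axes, zero at the start; "torque": the same for the moment, N m; "opening": finger opening in m.
Only numpy, scipy, OpenCV 4.12 (cv2) and the standard library are available. Lean on these libraries where they do the work, as an engineer would, in place of code of your own. Each camera call takes 0.05 s, during which the arm holds its last target.

## Working session

There is one attempt and no reset: what is moved stays moved. The work goes in short steps, Python scripts to look and compute and a shell command to move; the robot and the scene stay as the last step left them, time stands still between calls to the robot, and variables do not carry over. Pictures are saved under pics/ and viewed, and the job is handed in when it is done.

```bash
ls -la; mkdir -p pics; python3 - <<'E'
from workcell import bot
import cv2
o=bot.get_obs(); print(o)
for c in ["scene","side","wrist"]:
    im=bot.camera(c); cv2.imwrite(f"pics/{c}0.png",im[:,:,::-1])
    p=bot.camera_params(c); print(c,p)
E
```

```text
total 12
drwxr-xr-x  3 agent agent 4096 Dec  6 15:46 .
drwxr-xr-x 23 root  root  4096 Dec  6 15:46 ..
drwxr-xr-x  2 agent agent 4096 Dec  6 15:46 pics
{'time': 0.0, 'q': array([-6.76099655e+01,  5.01031631e+00,  1.00337972e+01,  9.51009932e+01,
        5.06063830e-05,  8.99991751e+01]), 'qd': array([-0.04369705, -0.00194318,  0.03976539, -0.08046333,  0.02991475,
        0.01055795]), 'joint_efforts': array([-1.63518805e-03, -5.20389211e+01,  4.64803720e+01,  1.64825411e-02,
       -8.70093527e-05,  9.13351101e-06]), 'ee_pos': array([ 0.20940712, -0.50831003,  0.23058472]), 'tcp_rot': array([-8.99999483e+01,  7.75122358e-02, -6.76091406e+01]), 'wrist_force': array([-0.01466595, -0.33339461,  0.2824638 ]), 'torque': array([-0.04505562,  0.02206219, -0.04289988]), 'opening': 0.08559687290504928}
scene {'K': array([[487.92126999,   0.        , 280.42759598],
       [  0.        , 487.92126999, 215.01161599],
       [  0.        ,   0.        ,   1.        ]]), 'dist_coeffs': array([0.02681162, 0.        , 0.        , 0.        , 0.        ]), 'view': array([[-0.80616483, -0.59149776, -0
[... 624 characters left out ...]
018,  0.41884233, -0.86156906],
       [ 0.        ,  0.        ,  0.        ,  1.        ]])}
wrist {'K': array([[345.58343996,   0.        , 280.73650113],
       [  0.        , 345.58343996, 212.67869148],
       [  0.        ,   0.        ,   1.        ]]), 'dist_coeffs': array([-0.07598766,  0.        ,  0.        ,  0.        ,  0.        ]), 'view': array([[ 3.80865390e-01, -9.24630364e-01, -4.95430156e-04,
        -5.50603939e-01],
       [ 8.86776207e-01,  3.65424487e-01, -2.83006895e-01,
         3.68313535e-02],
       [ 2.61857811e-01,  1.07348196e-01,  9.59117747e-01,
        -3.78445793e-01],
       [ 0.00000000e+00,  0.00000000e+00,  0.00000000e+00,
         1.00000000e+00]])}
```

View pics/scene0.png

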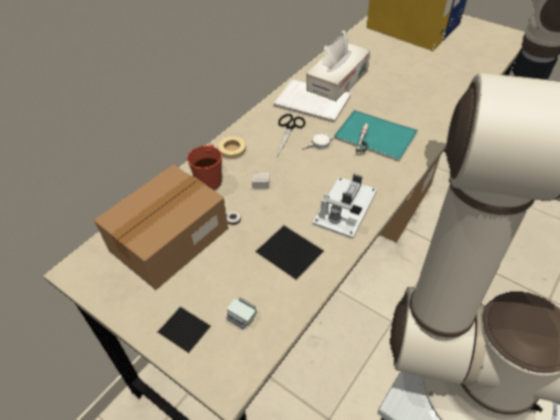

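View pics/side0.png

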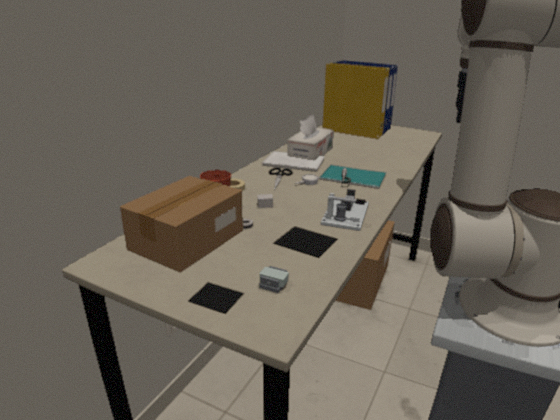

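View pics/wrist0.png

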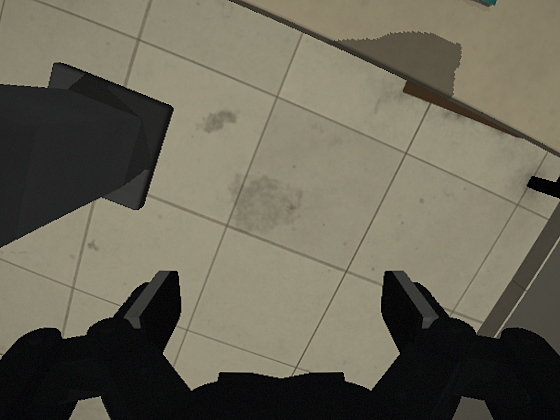

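The scene shows the carrier with the glass at (241,312), two black pads, one at (290,252) and a smaller one at (184,329), and the chuck at (346,206). I'll locate them by projecting onto the desk.

```bash
cat > h.py <<'E'
import numpy as np, cv2
from workcell import bot
def ray(p,uv):
    uv=np.array(uv,float).reshape(-1,1,2)
    n=cv2.undistortPoints(uv,p['K'],p['dist_coeffs']).reshape(-1,2)
    V=p['view'];R=V[:3,:3];t=V[:3,3]
    d=np.c_[n[:,0],-n[:,1],-np.ones(len(n))]
    return -R.T@t, d@R
def toz(p,uv,z):
    o,d=ray(p,uv); s=(np.asarray(z)-o[2])/d[:,2]; return o+s[:,None]*d
def proj(p,X):
    X=np.atleast_2d(X);V=p['view'];c=X@V[:3,:3].T+V[:3,3]
    c=c*[1,-1,-1]
    return cv2.projectPoints(c,np.zeros(3),np.zeros(3),p['K'],p['dist_coeffs'])[0].reshape(-1,2)
def st():
    o=bot.get_obs(); print('t',round(o['time'],3),'tcp',np.round(o['ee_pos']*1000,1),'rot',np.round(o['tcp_rot'],2),'F',np.round(o['wrist_force'],1),'open',round(o['opening']*1000,1))
    return o
E
python3 - <<'E'
from h import *
p=bot.camera_params('scene')
bot.camera('scene')
for n,z in [('glass_block',.02),('carrier',.02),('rest_pad',.004),('chuck',.012),('lever_paddle',.07),('ring_gauge',.01),('v_block',.02),('dial_indicator',.01)]:
    for r in bot.trace('scene',n)[:3]:
        m=r['mask'].astype(np.uint8)
        cs,_=cv2.findContours(m,cv2.RETR_EXTERNAL,cv2.CHAIN_APPROX_NONE)
        c=max(cs,key=len).reshape(-1,2)
        X=toz(p,c,z)
        rc=cv2.minAreaRect((X[:,:2]*1000).astype(np.float32))
        print(n,round(r['score'],2),np.round(r['xy']),np.round(toz(p,[r['xy']],z)[0]*1000),'rect',np.round(rc[0]),np.round(rc[1]),round(rc[2]))
st()
E
```

```text
glass_block 0.6 [241. 311.] [487. 161.  20.] rect [487. 161.] [65. 36.] 3
carrier 0.74 [239. 319.] [478. 178.  20.] rect [482. 186.] [48. 15.] 0
rest_pad 0.7 [288. 252.] [505. -40.   4.] rect [504. -41.] [115. 134.] 86
rest_pad 0.66 [185. 329.] [565. 259.   4.] rect [567. 259.] [88. 73.] 3
chuck 0.7 [344. 204.] [ 473. -243.   12.] rect [ 474. -255.] [117. 218.] 10
lever_paddle 0.5 [346. 209.] [ 437. -186.   70.] rect [ 452. -189.] [100.  30.] 12
ring_gauge 0.52 [233. 216.] [684. -45.  10.] rect [678. -40.] [33. 45.] 40
ring_gauge 0.24 [342. 206.] [ 475. -239.   10.] rect [ 476. -236.] [103.  32.] 14
v_block 0.71 [260. 180.] [ 700. -179.   20.] rect [ 698. -177.] [44. 65.] 37
dial_indicator 0.75 [347. 205.] [ 465. -247.   10.] rect [ 474. -254.] [117. 216.] 10
dial_indicator 0.58 [233. 217.] [683. -43.  10.] rect [680. -40.] [31. 41.] 39
dial_indicator 0.56 [321. 136.] [ 671. -439.   10.] rect [ 664. -428.] [57. 71.] 20
t 0.6 tcp [ 209.5 -508.5  231.3] rot [-90.    -0.   -67.61] F [0.3 0.  0.6] open 85.2
```

```bash
python3 - <<'E'
import cv2,numpy as np
from h import *
im=cv2.imread('pics/scene0.png')
a=cv2.resize(im[160:245,290:390],(600,510),interpolation=cv2.INTER_CUBIC)
cv2.imwrite('pics/ch1.png',a)
b=cv2.resize(im[220:360,150:335],(740,560),interpolation=cv2.INTER_CUBIC)
cv2.imwrite('pics/pads1.png',b)
p=bot.camera_params('wrist'); V=p['view'];R=V[:3,:3]
C=-R.T@V[:3,3]; print('cam',C, 'rel',C-bot.get_obs()['ee_pos'],'look',-R[2],'up',R[1])
E
```

```text
cam [ 0.27615154 -0.48195747  0.37366974] rel [0.06666377 0.02658292 0.14237028] look [-0.26148255 -0.10825902 -0.95911775] up [ 0.88688685  0.36515593 -0.28300682]
```

View pics/ch1.png

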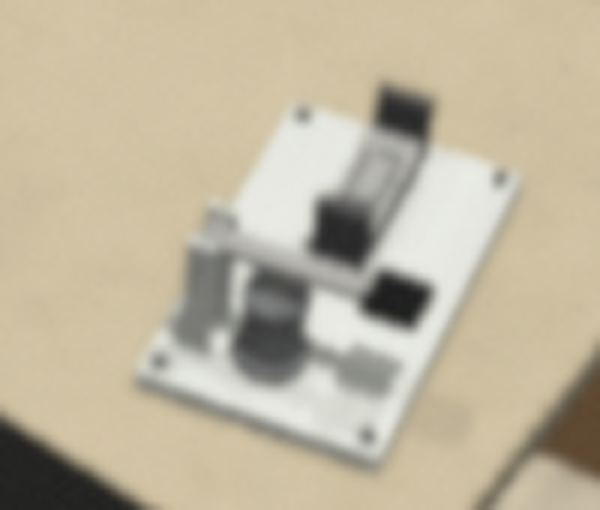

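View pics/pads1.png

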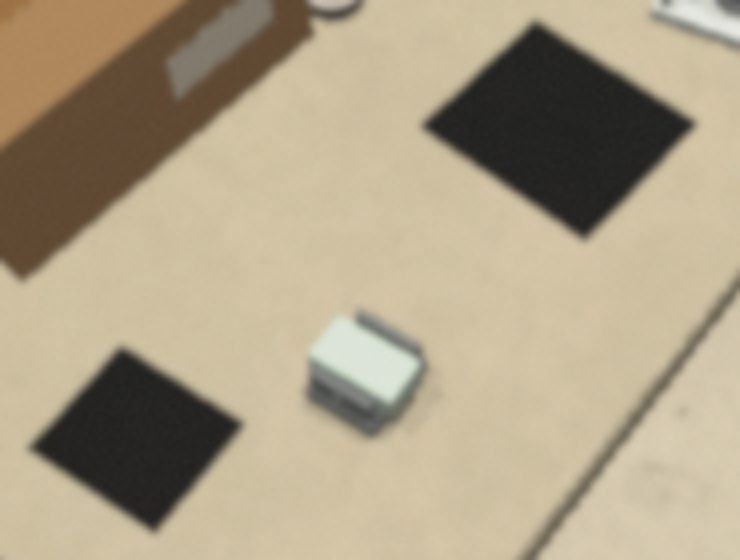

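Two pads: the one at (288,252) measures about 134 x 115 mm and the one at (185,329) about 88 x 73 mm. The first fits the described 130 x 110 mm and lies halfway between carrier and chuck, as the crop confirms. I'll take a closer wrist view over the chuck first.

```bash
python3 -m jog '[{"rotation":[0,0,9.5],"travel":[44,48,-4],"jaw":1},{"rotation":[0,0,9.5],"travel":[44,48,-4],"jaw":1},{"rotation":[0,0,9.5],"travel":[44,48,-4],"jaw":1},{"rotation":[0,0,9.5],"travel":[44,48,-4],"jaw":1},{"rotation":[0,0,9.5],"travel":[44,48,-4],"jaw":1},{"rotation":[0,0,9.5],"travel":[44,48,-4],"jaw":1},{"rotation":[0,0,0],"travel":[0,0,0],"jaw":1},{"rotation":[0,0,0],"travel":[0,0,0],"jaw":1}]' 20
python3 - <<'E'
from h import *
o=st(); p=bot.camera_params('wrist'); im=bot.camera('wrist'); cv2.imwrite('pics/w1.png',im[:,:,::-1])
np.savez('w1.npz',**p); print(np.round(o['q'],1),np.abs(o['qd']).max())
E
```

```text
time: 1.6
ee_pos: [0.4624, -0.2325, 0.2083]
tcp_rot: [-90.0, 0.0, -10.6]
wrist_force: [-0.2, -0.2, 0.2]
opening: 0.0856
t 1.6 tcp [ 462.4 -232.5  208.3] rot [-9.001e+01  2.000e-02 -1.061e+01] F [-0.2 -0.2  0.2] open 85.6
[-26.7   0.1   2.5  92.4  -0.   73.9] 1.9406360414543151
```

View pics/w1.png

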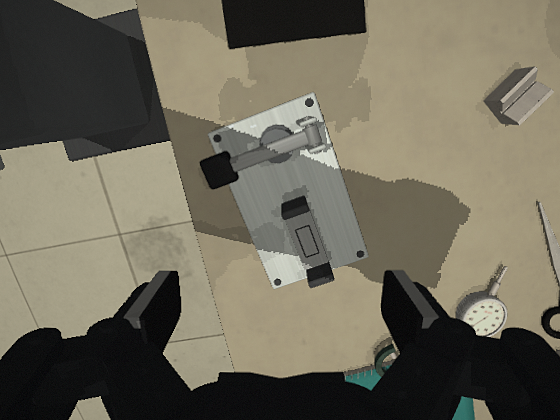

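```bash
python3 - <<'E'
import cv2
im=cv2.imread('pics/w1.png')
cv2.imwrite('pics/w1z.png',cv2.resize(im[80:300,190:380],(691,800//1*1),interpolation=cv2.INTER_CUBIC)[:600]) if 0 else cv2.imwrite('pics/w1z.png',cv2.resize(im[85:297,190:380],(532,594),interpolation=cv2.INTER_CUBIC))
E
```

```text
(no output)
```

View pics/w1z.png

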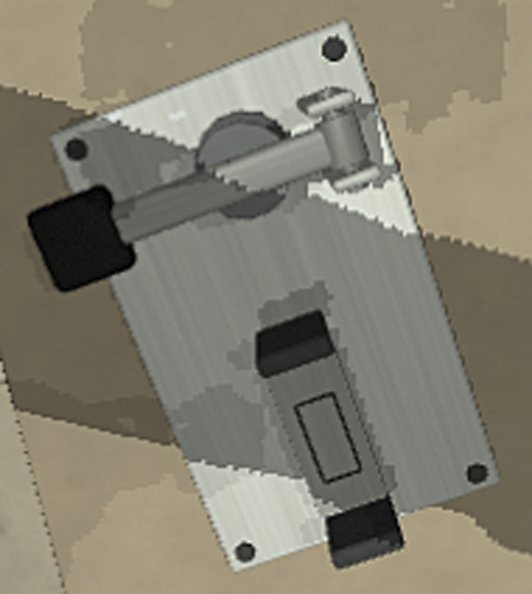

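```bash
cat > fitc.py <<'E'
from h import *
from scipy.optimize import least_squares
def fit(p,M,uv,x0):
    def X(v):
        c,s=np.cos(v[2]),np.sin(v[2]); return np.c_[v[0]+c*M[:,0]-s*M[:,1],v[1]+s*M[:,0]+c*M[:,1],M[:,2]]
    r=least_squares(lambda v:(proj(p,X(v))-uv).ravel(),x0,loss='soft_l1',x_scale=[.1,.1,1])
    return r.x,proj(p,X(r.x))-uv
E
python3 - <<'E'
from fitc import *
p=dict(np.load('w1.npz'))
z=np.array([[51,138],[349,21],[497,482],[238,571],[327,437],[82,238]])
uv=z/2.8+[190,85]
M=np.array([[-55,90,12],[55,90,12],[55,-90,12],[-55,-90,12],[0,-42,30],[-44,58,76]])/1000
x,r=fit(p,M,uv,[.473,-.25,-.1]); print(np.round(x[:2]*1000,1),np.degrees(x[2]));print(np.round(r,1))
def w(a):
    c,s=np.cos(x[2]),np.sin(x[2]); return np.round((x[:2]+[c*a[0]-s*a[1],s*a[0]+c*a[1]])*1000,1)
print('seat',w([0,-.042]),'paddle',w([-.044,.058]))
# independent: platform center, paddle by toz
print(toz(p,[uv[4]],.03)*1000,toz(p,[uv[5]],.076)*1000)
E
```

```text
[ 471.9 -248.5] 9.856821545751217
[[-1.2 -1.3]
 [ 0.4 -1.5]
 [ 2.   0.4]
 [-1.6  1. ]
 [ 0.8  0.2]
 [-0.2  0.8]]
seat [ 479.1 -289.9] paddle [ 418.6 -198.9]
[[ 478.33298097 -289.44733175   30.        ]] [[ 418.9477652  -198.25210271   76.        ]]
```

```bash
python3 -m jog '[{"rotation":[0,0,2],"travel":[3,57,-8],"jaw":1},{"rotation":[0,0,2],"travel":[3,57,-8],"jaw":1},{"rotation":[0,0,2],"travel":[3,57,-8],"jaw":1},{"rotation":[0,0,2],"travel":[3,57,-8],"jaw":1},{"rotation":[0,0,2],"travel":[3,57,-8],"jaw":1},{"rotation":[0,0,2],"travel":[3,57,-8],"jaw":1},{"rotation":[0,0,2],"travel":[3,57,-8],"jaw":1},{"rotation":[0,0,0],"travel":[0,0,0],"jaw":1}]'
python3 - <<'E'
from h import *
o=st(); p=bot.camera_params('wrist'); im=bot.camera('wrist'); cv2.imwrite('pics/w2.png',im[:,:,::-1])
np.savez('w2.npz',**p); print(np.round(o['q'],1),np.abs(o['qd']).max())
E
```

```text
time: 2.65
ee_pos: [0.4832, 0.1679, 0.1516]
tcp_rot: [-90.0, 0.1, 3.5]
wrist_force: [0.8, -0.4, -0.3]
opening: 0.0851
t 2.65 tcp [483.2 167.9 151.6] rot [-8.999e+01  5.000e-02  3.500e+00] F [ 0.8 -0.4 -0.3] open 85.1
[ 19.2  -1.1  -5.   86.2   0.  105.7] 3.6436339453665556
```

View pics/w2.png

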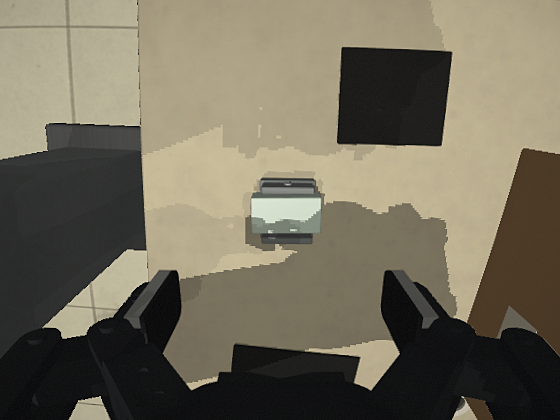

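```bash
python3 - <<'E'
import cv2
im=cv2.imread('pics/w2.png')
cv2.imwrite('pics/w2z.png',cv2.resize(im[165:255,230:340],(660,540),interpolation=cv2.INTER_CUBIC))
E
```

```text
(no output)
```

View pics/w2z.png

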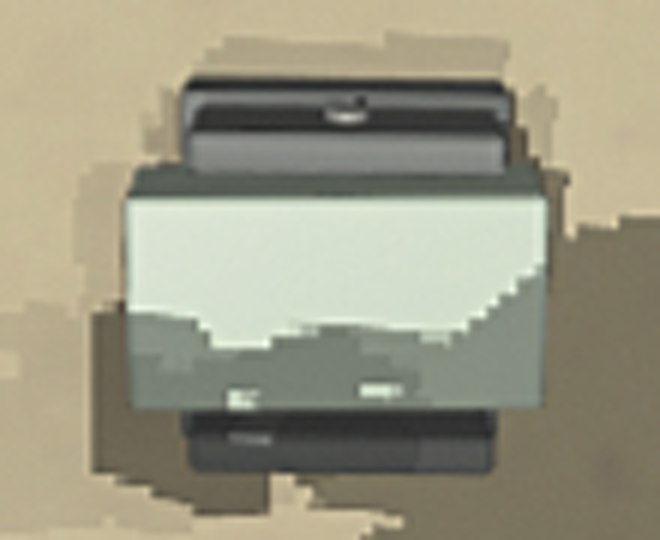

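```bash
python3 - <<'E'
from fitc import *
p=dict(np.load('w2.npz'))
uv=np.array([[126,198],[547,198],[543,409],[133,409]])/6+[230,165]
print(np.round(toz(p,uv,.032)*1000,1))
M=np.array([[-28,15,32],[28,15,32],[28,-15,32],[-28,-15,32]])/1000
x,r=fit(p,M,uv,[.485,.162,0.06]); print(np.round(x[:2]*1000,1),np.degrees(x[2]));print(np.round(r,1))
# pad via scene
E
```

```text
[[459.7 172.2  32. ]
 [514.4 175.5  32. ]
 [516.6 146.4  32. ]
 [461.7 143.1  32. ]]
[488.1 159.2] 3.629035083519732
[[-0.6 -0.4]
 [ 0.9 -0.5]
 [ 0.4  0.5]
 [-0.7  0.6]]
```

Block top-face corners fit to (488.1, 159.2), yaw 3.6°, with residuals under 1 px. The tool is already at yaw 3.5°.

```bash
python3 -m jog '[{"rotation":[0,0,0],"travel":[2.5,-4.4,-30],"jaw":1},{"rotation":[0,0,0.1],"travel":[2.4,-4.3,-40],"jaw":1},{"rotation":[0,0,0],"travel":[0,0,-30],"jaw":1},{"rotation":[0,0,0],"travel":[0,0,-16],"jaw":1},{"rotation":[0,0,0],"travel":[0,0,-8],"jaw":1},{"rotation":[0,0,0],"travel":[0,0,0],"jaw":1}]' 20
python3 - <<'E'
from h import *
o=st(); p=bot.camera_params('wrist'); im=bot.camera('wrist'); cv2.imwrite('pics/w3.png',im[:,:,::-1])
np.savez('w3.npz',**p)
E
```

```text
time: 3.45
ee_pos: [0.4887, 0.1573, 0.0288]
tcp_rot: [-90.0, -0.0, 3.4]
wrist_force: [-1.0, -0.6, 0.4]
opening: 0.0851
t 3.45 tcp [488.7 157.3  28.8] rot [-9.00e+01 -3.00e-02  3.44e+00] F [-1.  -0.6  0.4] open 85.1
```

View pics/w3.png

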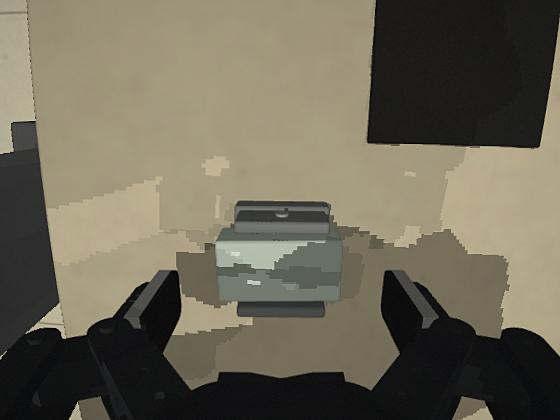

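```bash
python3 - <<'E'
from fitc import *
p=dict(np.load('w3.npz'))
uv=np.array([[216,240],[341,238.5],[340,300],[219,301]])
M=np.array([[-28,15,32],[28,15,32],[28,-15,32],[-28,-15,32]])/1000
x,r=fit(p,M,uv,[.485,.162,0.06]); print(np.round(x[:2]*1000,1),np.degrees(x[2]));print(np.round(r,1))
for i in range(3): st()
E
python3 -m jog '[{"rotation":[0,0,0],"travel":[0,0,-12],"jaw":1},{"rotation":[0,0,0],"travel":[0,0,-10],"jaw":1},{"rotation":[0,0,0],"travel":[0,0,-3],"jaw":0.7},{"rotation":[0,0,0],"travel":[0,0,0],"jaw":0.5},{"rotation":[0,0,0],"travel":[0,0,0],"jaw":0.4}]' 20
```

```text
[487.8 160.2] 4.074575335316632
[[-2.3 -0. ]
 [ 2.6  0.1]
 [ 0.6 -0. ]
 [-0.7  0.2]]
t 3.5 tcp [488.9 157.5  29.2] rot [-8.998e+01 -6.000e-02  3.460e+00] F [-0.   0.2  0.1] open 85.4
t 3.5 tcp [488.9 157.5  29.2] rot [-8.998e+01 -6.000e-02  3.460e+00] F [-0.   0.2  0.1] open 85.4
t 3.5 tcp [488.9 157.5  29.2] rot [-8.998e+01 -6.000e-02  3.460e+00] F [-0.   0.2  0.1] open 85.4
time: 4.12
ee_pos: [0.4885, 0.1578, 0.0036]
tcp_rot: [-90.0, -0.0, 3.5]
wrist_force: [-0.3, 1.0, -0.4]
opening: 0.0597
```

```bash
python3 -m jog '[{"rotation":[0,0,0.2],"travel":[0,1.5,0],"jaw":0.38},{"rotation":[0,0,0],"travel":[0,0,0],"jaw":0.32},{"rotation":[0,0,0],"travel":[0,0,0],"jaw":0.25},{"rotation":[0,0,0],"travel":[0,0,0],"jaw":0.1},{"rotation":[0,0,0],"travel":[0,0,0],"jaw":0}]' 20
python3 - <<'E'
from h import *
o=st(); p=bot.camera_params('wrist'); im=bot.camera('wrist'); cv2.imwrite('pics/w4.png',im[:,:,::-1])
cv2.imwrite('pics/s4.png',bot.camera('side')[:,:,::-1])
E
```

```text
time: 4.75
ee_pos: [0.4885, 0.1593, 0.0036]
tcp_rot: [-90.0, -0.0, 3.7]
wrist_force: [-1.1, 0.6, 3.5]
opening: 0.0553
t 4.75 tcp [488.5 159.3   3.6] rot [-8.998e+01 -2.000e-02  3.690e+00] F [-1.1  0.6  3.5] open 55.3
```

View pics/w4.png

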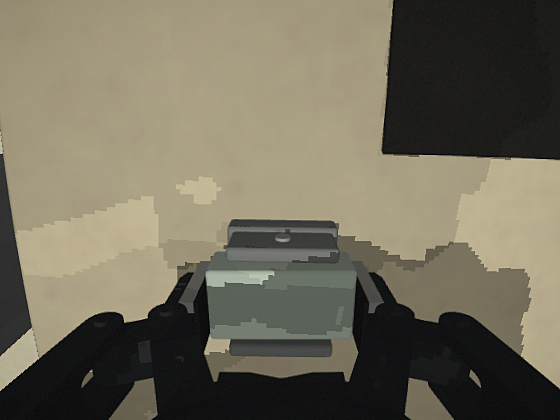

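The grip is good, but the fingertips reach below the block's underside, which would clash with the pad. I'll regrip higher while it still rests in the carrier.

```bash
python3 -m jog '[{"rotation":[0,0,0],"travel":[0,0,0],"jaw":0.45},{"rotation":[0,0,0],"travel":[0,0,2],"jaw":0.45},{"rotation":[0,0,0],"travel":[0,0,6],"jaw":0.45},{"rotation":[0,0,0],"travel":[0,0,0],"jaw":0.38},{"rotation":[0,0,0],"travel":[0,0,0],"jaw":0.3},{"rotation":[0,0,0],"travel":[0,0,0],"jaw":0.2},{"rotation":[0,0,0],"travel":[0,0,0],"jaw":0},{"rotation":[0,0,0],"travel":[0,0,0],"jaw":0}]' 20
python3 - <<'E'
from h import *
o=st()
im=bot.camera('wrist'); cv2.imwrite('pics/w5.png',im[:,:,::-1])
E
```

```text
time: 5.85
ee_pos: [0.4886, 0.1593, 0.0118]
tcp_rot: [-90.0, -0.0, 3.7]
wrist_force: [-1.3, -0.4, 5.9]
opening: 0.0553
t 5.85 tcp [488.6 159.3  11.8] rot [-8.999e+01 -4.000e-02  3.690e+00] F [-1.3 -0.4  5.9] open 55.3
```

View pics/w5.png

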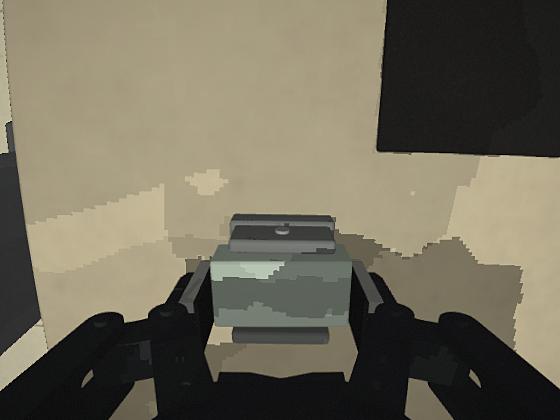

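```bash
python3 -m jog '[{"rotation":[0,0,0],"travel":[0,0,2],"jaw":0},{"rotation":[0,0,0],"travel":[0,0,4],"jaw":0},{"rotation":[0,0,0],"travel":[0,0,8],"jaw":0},{"rotation":[0,0,0],"travel":[0,0,12],"jaw":0},{"rotation":[0,0,0],"travel":[0,0,14],"jaw":0},{"rotation":[0,0,0],"travel":[0,0,0],"jaw":0}]'
python3 - <<'E'
from h import *
o=st()
im=bot.camera('wrist'); cv2.imwrite('pics/w6.png',im[:,:,::-1])
E
```

```text
time: 6.65
ee_pos: [0.4893, 0.1595, 0.053]
tcp_rot: [-90.0, -0.2, 3.7]
wrist_force: [-0.2, -0.2, -0.6]
opening: 0.0556
t 6.65 tcp [489.3 159.5  53. ] rot [-89.96  -0.15   3.69] F [-0.2 -0.2 -0.6] open 55.6
```

View pics/w6.png

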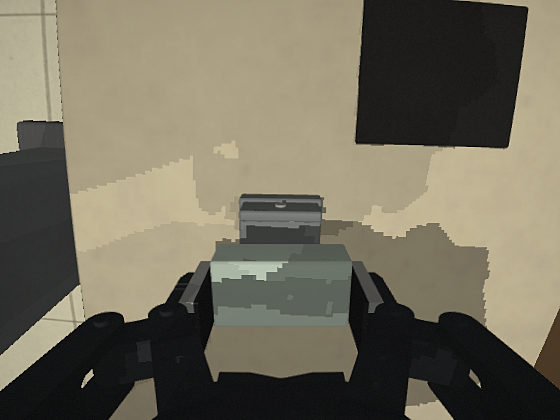

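The block is held level, its underside about 0.2 mm above TCP height. Next I carry it to the large pad while turning it 96°.

```bash
python3 -m jog '[{"rotation":[0,0,4.8],"travel":[1,-10,0],"jaw":0},{"rotation":[0,0,9.6],"travel":[1.5,-20,0],"jaw":0},{"rotation":[0,0,9.6],"travel":[1.5,-20,0],"jaw":0},{"rotation":[0,0,9.6],"travel":[1.5,-20,0],"jaw":0},{"rotation":[0,0,9.6],"travel":[1.5,-20,0],"jaw":0},{"rotation":[0,0,9.6],"travel":[1.5,-20,0],"jaw":0},{"rotation":[0,0,9.6],"travel":[1.5,-20,0],"jaw":0},{"rotation":[0,0,9.6],"travel":[1.5,-20,0],"jaw":0}]'
python3 -m jog '[{"rotation":[0,0,9.6],"travel":[1.5,-20,0],"jaw":0},{"rotation":[0,0,9.6],"travel":[1,-20,0],"jaw":0},{"rotation":[0,0,4.6],"travel":[1,-10,0],"jaw":0},{"rotation":[0,0,0],"travel":[0,0,-10],"jaw":0},{"rotation":[0,0,0],"travel":[0,0,-13],"jaw":0},{"rotation":[0,0,0],"travel":[0,0,-10],"jaw":0},{"rotation":[0,0,0],"travel":[0,0,-4],"jaw":0},{"rotation":[0,0,0],"travel":[0,0,0],"jaw":0}]'
python3 - <<'E'
from h import *
o=st(); p=bot.camera_params('wrist'); np.savez('w7.npz',**p)
im=bot.camera('wrist'); cv2.imwrite('pics/w7.png',im[:,:,::-1])
im=bot.camera('side'); cv2.imwrite('pics/s7.png',cv2.resize(im[180:280,220:400],(800,444),interpolation=cv2.INTER_CUBIC)[:,:,::-1])
E
```

```text
time: 7.7
ee_pos: [0.4996, 0.0085, 0.0508]
tcp_rot: [-90.0, 0.0, 76.0]
wrist_force: [-0.3, -1.2, -0.9]
opening: 0.0554
time: 8.7
ee_pos: [0.5031, -0.0406, 0.014]
tcp_rot: [-90.0, -0.0, 99.5]
wrist_force: [-0.5, -0.2, -1.0]
opening: 0.0556
t 8.7 tcp [503.1 -40.6  14. ] rot [-8.997e+01 -1.000e-02  9.949e+01] F [-0.5 -0.2 -1. ] open 55.6
```

View pics/w7.png

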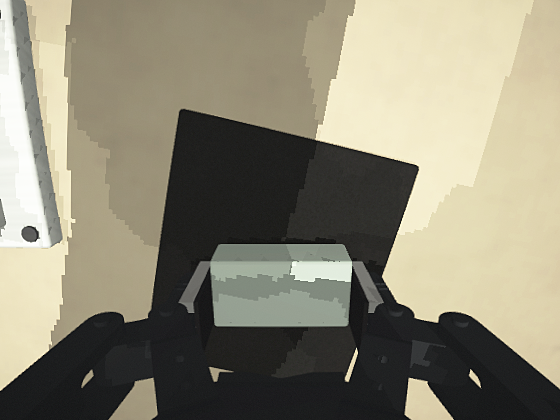

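View pics/s7.png

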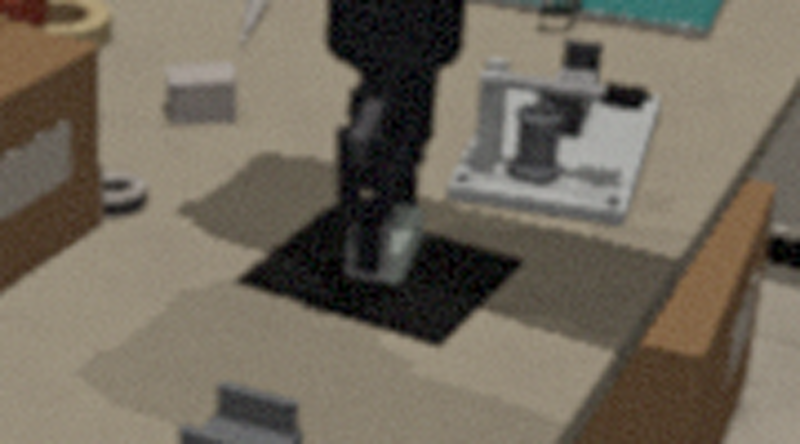

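```bash
python3 -m jog '[{"rotation":[0,0,0],"travel":[0,0,-2],"jaw":0},{"rotation":[0,0,0],"travel":[0,0,-2],"jaw":0},{"rotation":[0,0,0],"travel":[0,0,-2],"jaw":0},{"rotation":[0,0,0],"travel":[0,0,-1.5],"jaw":0},{"rotation":[0,0,0],"travel":[0,0,-1],"jaw":0},{"rotation":[0,0,0],"travel":[0,0,0],"jaw":0}]'
python3 -m jog '[{"rotation":[0,0,0],"travel":[0,0,-1],"jaw":0},{"rotation":[0,0,0],"travel":[0,0,0],"jaw":0}]'
```

```text
time: 9.55
ee_pos: [0.5033, -0.0408, 0.0057]
tcp_rot: [-90.0, -0.0, 99.5]
wrist_force: [0.4, 0.1, -0.6]
opening: 0.0555
time: 9.8
ee_pos: [0.5033, -0.0408, 0.0047]
tcp_rot: [-90.0, -0.0, 99.5]
wrist_force: [-0.1, -0.7, -1.2]
opening: 0.0556
```

```bash
python3 -m jog '[{"rotation":[0,0,0],"travel":[0,0,-0.6],"jaw":0},{"rotation":[0,0,0],"travel":[0,0,0],"jaw":0}]'
python3 -m jog '[{"rotation":[0,0,0],"travel":[0,0,-0.5],"jaw":0},{"rotation":[0,0,0],"travel":[0,0,0],"jaw":0}]'
```

```text
time: 10.05
ee_pos: [0.5033, -0.0408, 0.0042]
tcp_rot: [-90.0, -0.0, 99.5]
wrist_force: [-0.7, -0.3, -1.0]
opening: 0.0556
time: 10.3
ee_pos: [0.5034, -0.0408, 0.0039]
tcp_rot: [-90.0, 0.0, 99.5]
wrist_force: [-0.4, -0.1, -0.6]
opening: 0.0555
```

```bash
python3 -m jog '[{"rotation":[0,0,0],"travel":[0,0,-0.6],"jaw":0},{"rotation":[0,0,0],"travel":[0,0,0],"jaw":0}]'
python3 -m jog '[{"rotation":[0,0,0],"travel":[0,0,-0.5],"jaw":0},{"rotation":[0,0,0],"travel":[0,0,0],"jaw":0}]'
```

```text
time: 10.55
ee_pos: [0.5034, -0.0408, 0.0038]
tcp_rot: [-90.0, 0.0, 99.5]
wrist_force: [-3.4, 0.0, 7.0]
opening: 0.0555
time: 10.8
ee_pos: [0.5034, -0.0408, 0.0038]
tcp_rot: [-90.0, 0.0, 99.5]
wrist_force: [-5.6, 0.1, 11.1]
opening: 0.0557
```

Contact at 11 N, resting on the pad. I'll relieve the pressure, let go, rise and turn.

```bash
python3 -m jog '[{"rotation":[0,0,0],"travel":[0,0,0.6],"jaw":0.2},{"rotation":[0,0,0],"travel":[0,0,0],"jaw":0.35},{"rotation":[0,0,0],"travel":[0,0,0],"jaw":0.6},{"rotation":[0,0,0],"travel":[0,0,0],"jaw":1},{"rotation":[0,0,0],"travel":[0,0,0],"jaw":1},{"rotation":[0,0,0],"travel":[0,0,15],"jaw":1},{"rotation":[0,0,0],"travel":[0,0,30],"jaw":1},{"rotation":[0,0,-9.6],"travel":[0,0,30],"jaw":1}]'
python3 -m jog '[{"rotation":[0,0,-10],"travel":[0,0,20],"jaw":1},{"rotation":[0,0,-10],"travel":[0,0,10],"jaw":1},{"rotation":[0,0,-10],"travel":[0,0,0],"jaw":1},{"rotation":[0,0,-10],"travel":[0,0,0],"jaw":1},{"rotation":[0,0,-10],"travel":[0,0,0],"jaw":1},{"rotation":[0,0,-10],"travel":[0,0,0],"jaw":1},{"rotation":[0,0,-10],"travel":[0,0,0],"jaw":1},{"rotation":[0,0,-10],"travel":[0,0,0],"jaw":1}]'
python3 -m jog '[{"rotation":[0,0,0],"travel":[0,0,0],"jaw":1},{"rotation":[0,0,0],"travel":[0,0,0],"jaw":1}]'
python3 - <<'E'
from h import *
o=st(); p=bot.camera_params('wrist'); np.savez('w8.npz',**p)
im=bot.camera('wrist'); cv2.imwrite('pics/w8.png',im[:,:,::-1])
E
```

```text
time: 11.8
ee_pos: [0.5034, -0.0408, 0.0801]
tcp_rot: [-90.0, 0.0, 89.7]
wrist_force: [0.6, -0.1, 0.2]
opening: 0.0854
time: 12.8
ee_pos: [0.5035, -0.0408, 0.1094]
tcp_rot: [-90.0, -0.1, 9.6]
wrist_force: [-0.6, -0.3, -0.1]
opening: 0.0851
time: 13.05
ee_pos: [0.5035, -0.0408, 0.1088]
tcp_rot: [-90.0, -0.0, 10.1]
wrist_force: [-0.4, -0.3, 0.2]
opening: 0.0853
t 13.05 tcp [503.5 -40.8 108.8] rot [-9.001e+01 -4.000e-02  1.011e+01] F [-0.4 -0.3  0.2] open 85.3
```

View pics/w8.png

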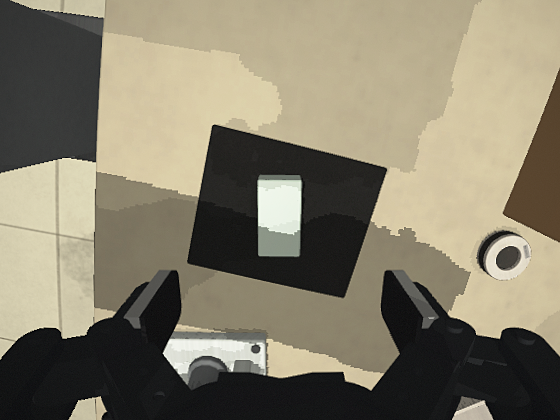

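```bash
python3 - <<'E'
import cv2
im=cv2.imread('pics/w8.png')
cv2.imwrite('pics/w8z.png',cv2.resize(im[165:265,240:320],(480,600),interpolation=cv2.INTER_CUBIC))
E
```

```text
(no output)
```

View pics/w8z.png

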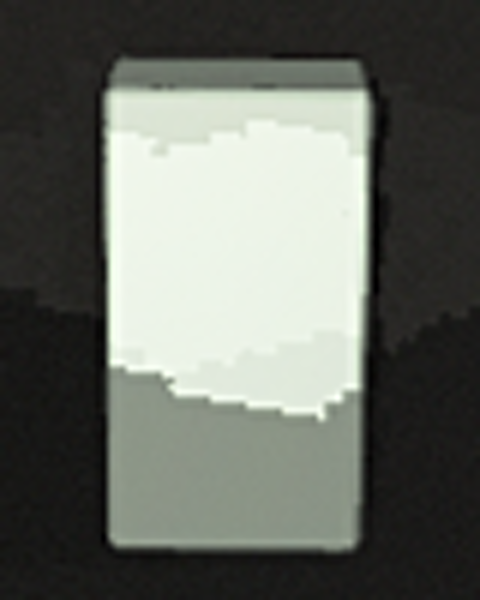

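```bash
python3 - <<'E'
from fitc import *
p=dict(np.load('w8.npz'))
uv=np.array([[103,88],[371,90],[359,551],[107,550]])/6+[240,165]
M=np.array([[-15,28,24],[15,28,24],[15,-28,24],[-15,-28,24]])/1000
x,r=fit(p,M,uv,[.503,-.04,0.17]); print(np.round(x[:2]*1000,1),np.degrees(x[2]));print(np.round(r,1))
E
```

```text
[502.6 -42. ] 9.594908497874489
[[-0.2 -0.3]
 [ 0.1 -0.2]
 [ 0.   0.4]
 [ 0.   0.2]]
```

```bash
python3 -m jog '[{"rotation":[0,0,-0.5],"travel":[-0.5,0,-30],"jaw":0.4},{"rotation":[0,0,0],"travel":[0,-0.5,-35],"jaw":0.4},{"rotation":[0,0,0],"travel":[0,0,-20],"jaw":0.4},{"rotation":[0,0,0],"travel":[0,0,-10],"jaw":0.4},{"rotation":[0,0,0],"travel":[0,0,-5],"jaw":0.4},{"rotation":[0,0,0],"travel":[0,0,-2.5],"jaw":0.2},{"rotation":[0,0,0],"travel":[0,0,0],"jaw":0},{"rotation":[0,0,0],"travel":[0,0,0],"jaw":-0.15}]' 20
python3 - <<'E'
from h import *
o=st()
im=bot.camera('wrist'); cv2.imwrite('pics/w9.png',im[:,:,::-1])
E
```

```text
time: 14.1
ee_pos: [0.5031, -0.0413, 0.0062]
tcp_rot: [-90.0, -0.0, 9.4]
wrist_force: [-1.1, 0.0, 0.0]
opening: 0.0362
t 14.1 tcp [503.1 -41.3   6.2] rot [-9.001e+01 -4.000e-02  9.400e+00] F [-1.1  0.   0. ] open 36.2
```

View pics/w9.png

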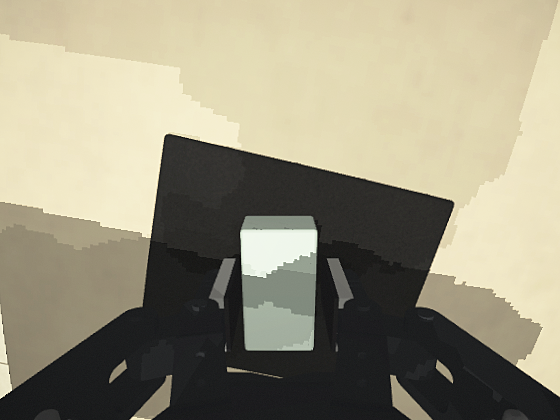

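```bash
python3 -m jog '[{"rotation":[0,0,0.1],"travel":[-0.6,0,0],"jaw":-0.2},{"rotation":[0,0,0],"travel":[0,0,0],"jaw":-0.3},{"rotation":[0,0,0],"travel":[0,0,0],"jaw":-0.4},{"rotation":[0,0,0],"travel":[0,0,0],"jaw":-0.55},{"rotation":[0,0,0],"travel":[0,0,0],"jaw":-0.6},{"rotation":[0,0,0],"travel":[0,0,0],"jaw":-0.6}]' 20
python3 - <<'E'
from h import *
o=st()
E
```

```text
time: 14.9
ee_pos: [0.5023, -0.0413, 0.0059]
tcp_rot: [-90.0, -0.0, 9.5]
wrist_force: [-0.6, 0.2, 5.2]
opening: 0.0297
t 14.9 tcp [502.3 -41.3   5.9] rot [-9.00e+01 -2.00e-02  9.49e+00] F [-0.6  0.2  5.2] open 29.7
```

```bash
python3 -m jog '[{"rotation":[0,0,0],"travel":[0,0,2],"jaw":-0.6},{"rotation":[0,0,0],"travel":[0,0,4],"jaw":-0.6},{"rotation":[0,0,0],"travel":[0,0,10],"jaw":-0.6},{"rotation":[0,0,0],"travel":[0,0,20],"jaw":-0.6},{"rotation":[0,0,0],"travel":[0,0,30],"jaw":-0.6},{"rotation":[0,0,0],"travel":[0,0,30],"jaw":-0.6},{"rotation":[0,0,0],"travel":[0,0,30],"jaw":-0.6},{"rotation":[0,0,0],"travel":[0,0,14],"jaw":-0.6}]'
python3 - <<'E'
from h import *
o=st()
im=bot.camera('wrist'); cv2.imwrite('pics/w10.png',im[:,:,::-1])
E
```

```text
time: 15.9
ee_pos: [0.5029, -0.0414, 0.1479]
tcp_rot: [-90.0, -0.1, 9.5]
wrist_force: [0.2, 0.7, -0.9]
opening: 0.0297
t 15.9 tcp [502.9 -41.4 147.9] rot [-90.04  -0.14   9.49] F [ 0.2  0.7 -0.9] open 29.7
```

View pics/w10.png

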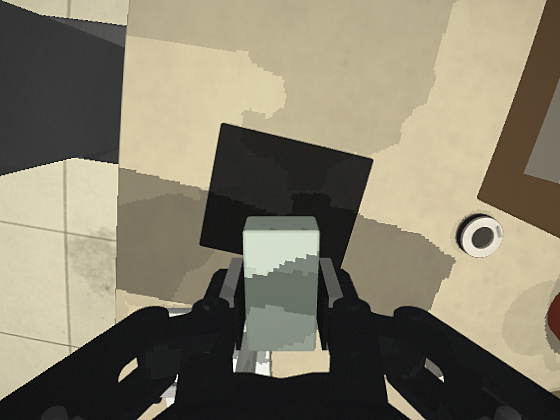

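Held level across its width. Now over to the chuck, high enough to clear the pump.

```bash
python3 -m jog '[{"rotation":[0,0,0.4],"travel":[-2,-20,0],"jaw":-0.6},{"rotation":[0,0,0],"travel":[-3,-36,0],"jaw":-0.6},{"rotation":[0,0,0],"travel":[-4,-40,0],"jaw":-0.6},{"rotation":[0,0,0],"travel":[-4,-40,0],"jaw":-0.6},{"rotation":[0,0,0],"travel":[-4,-40,0],"jaw":-0.6},{"rotation":[0,0,0],"travel":[-4,-36,0],"jaw":-0.6},{"rotation":[0,0,0],"travel":[-2,-25,0],"jaw":-0.6},{"rotation":[0,0,0],"travel":[-1,-10,0],"jaw":-0.6}]'
python3 -m jog '[{"rotation":[0,0,0],"travel":[0,0,-15],"jaw":-0.6},{"rotation":[0,0,0],"travel":[0,0,-30],"jaw":-0.6},{"rotation":[0,0,0],"travel":[0,0,-15],"jaw":-0.6},{"rotation":[0,0,0],"travel":[0,0,0],"jaw":-0.6}]'
python3 - <<'E'
from h import *
o=st(); p=bot.camera_params('wrist'); np.savez('w11.npz',**p)
im=bot.camera('wrist'); cv2.imwrite('pics/w11.png',im[:,:,::-1])
for c in ['side','scene']:
    cv2.imwrite(f'pics/{c}11.png',bot.camera(c)[:,:,::-1])
E
```

```text
time: 16.95
ee_pos: [0.4776, -0.2892, 0.1445]
tcp_rot: [-89.9, 0.1, 9.8]
wrist_force: [-0.7, 0.1, -1.5]
opening: 0.0292
time: 17.45
ee_pos: [0.4776, -0.2872, 0.0842]
tcp_rot: [-89.9, 0.1, 9.9]
wrist_force: [-0.4, 0.2, -0.2]
opening: 0.0297
t 17.45 tcp [ 477.6 -287.2   84.2] rot [-89.9    0.11   9.94] F [-0.4  0.2 -0.2] open 29.7
```

View pics/w11.png

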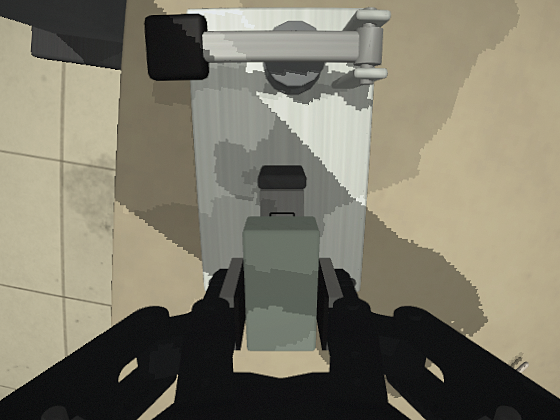

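```bash
python3 - <<'E'
import cv2
im=cv2.imread('pics/w11.png')
cv2.imwrite('pics/w11z.png',cv2.resize(im[140:260,180:380],(800,480),interpolation=cv2.INTER_CUBIC))
cv2.imwrite('pics/w11y.png',cv2.resize(im[0:120,130:400],(800,356),interpolation=cv2.INTER_CUBIC))
E
```

```text
(no output)
```

View pics/w11z.png

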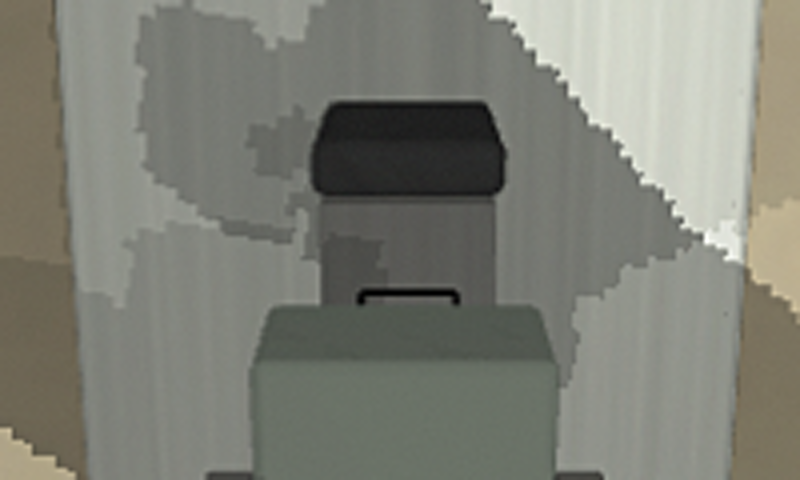

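View pics/w11y.png

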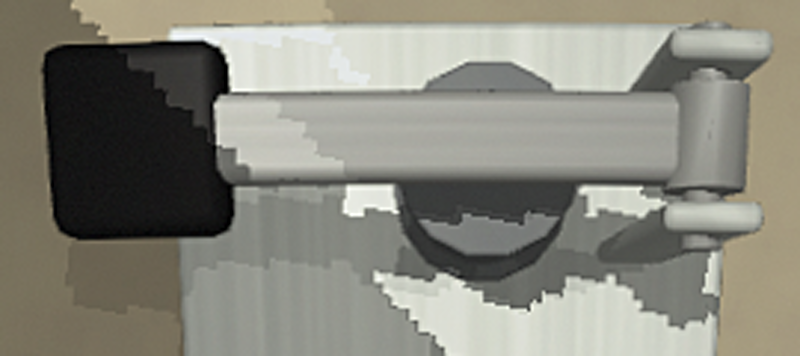

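```bash
python3 - <<'E'
from h import *
p=dict(np.load('w11.npz'))
a=np.radians(9.9);T=np.array([477.6,-287.2])
def L(uv,z):
    X=toz(p,[uv],z/1000)[0][:2]*1000-T
    return np.round([np.cos(a)*X[0]+np.sin(a)*X[1],-np.sin(a)*X[0]+np.cos(a)*X[1]],1)
Z=lambda x,y:[x/4+180,y/4+140]
print('stop inner L/R (y should be 33.5)',L(Z(314,194),48),L(Z(505,194),48))
print('stop outer (41.5)',L(Z(325,140),48),L(Z(497,140),48))
print('plat edges (+-13)',L(Z(321,230),30),L(Z(496,230),30))
print('base edges (+-55)',L(Z(75,200),12),L(Z(743,200),12))
print('paddle (-44,100)',L([139/2.963+130,141/2.963],76))
zt=102.3
print('block top (+-15,28)',L(Z(250,361),zt),L(Z(557,361),zt),L([246,350],zt),L([317.5,350],zt))
E
```

```text
stop inner L/R (y should be 33.5) [-11.8  31.7] [13.4 31.7]
stop outer (41.5) [-10.3  38.9] [12.2 38.9]
plat edges (+-13) [-12.1  22.4] [13.5 22.4]
base edges (+-55) [-52.5  22.8] [54.1 23. ]
paddle (-44,100) [-42.4  96.8]
block top (+-15,28) [-14.6  27.3] [14.7 27.4] [-14.9 -27.4] [ 15.9 -27.4]
```

```bash
python3 -m jog '[{"rotation":[0,0,0],"travel":[1,-1.8,0],"jaw":-0.6},{"rotation":[0,0,0],"travel":[0,0,-10],"jaw":-0.6},{"rotation":[0,0,0],"travel":[0,0,-14],"jaw":-0.6},{"rotation":[0,0,0],"travel":[0,0,-8],"jaw":-0.6},{"rotation":[0,0,0],"travel":[0,0,0],"jaw":-0.6}]'
python3 - <<'E'
from h import *
o=st(); p=bot.camera_params('wrist'); np.savez('w12.npz',**p)
im=bot.camera('wrist'); cv2.imwrite('pics/w12.png',im[:,:,::-1])
cv2.imwrite('pics/w12z.png',cv2.resize(im[160:360,180:380],(600,600),interpolation=cv2.INTER_CUBIC)[:,:,::-1])
im=bot.camera('side'); cv2.imwrite('pics/s12.png',cv2.resize(im[170:240,290:390],(800,560),interpolation=cv2.INTER_CUBIC)[:,:,::-1])
E
```

```text
time: 18.23
ee_pos: [0.4786, -0.2898, 0.0525]
tcp_rot: [-89.9, 0.1, 9.9]
wrist_force: [-0.1, -0.4, -1.4]
opening: 0.0295
t 18.225 tcp [ 478.6 -289.8   52.5] rot [-8.993e+01  8.000e-02  9.890e+00] F [-0.1 -0.4 -1.4] open 29.5
```

View pics/w12z.png

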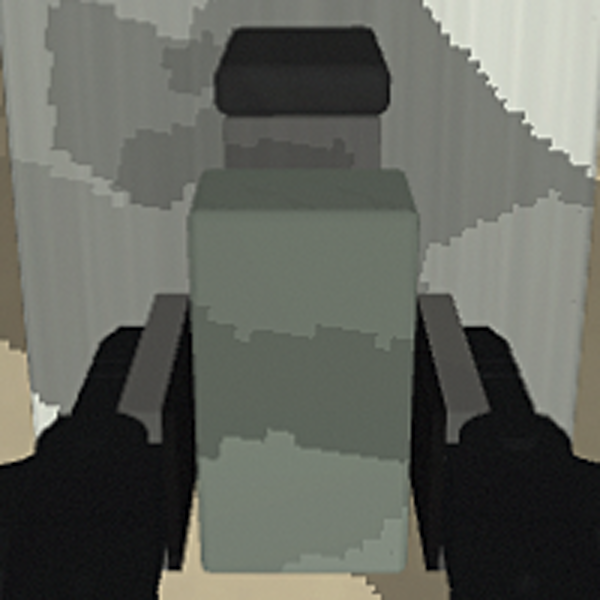

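View pics/s12.png

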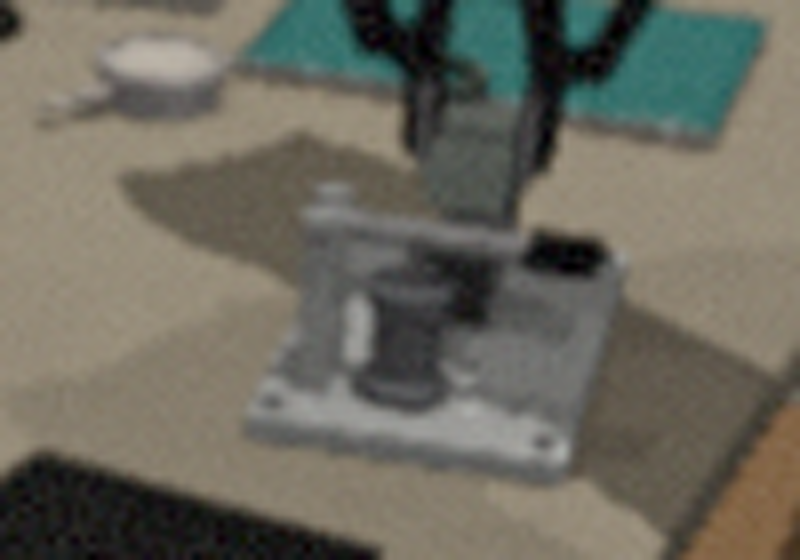

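```bash
python3 - <<'E'
from h import *
p=dict(np.load('w12.npz'))
a=np.radians(9.9);T=np.array([478.6,-289.8])
def L(uv,z):
    X=toz(p,[uv],z/1000)[0][:2]*1000-T
    return np.round([np.cos(a)*X[0]+np.sin(a)*X[1],-np.sin(a)*X[0]+np.cos(a)*X[1]],1)
Z=lambda x,y:[x/3+180,y/3+160]
print('stop inner',L(Z(216,114),48),L(Z(390,114),48))
print('plat',L(Z(224,140),30),L(Z(381,140),30))
zt=70.6
print('block',L(Z(189,212),zt),L(Z(417,212),zt),L(Z(203,571),zt),L(Z(407,571),zt))
print('block bottom +y edge',L(Z(202,169),50.6),L(Z(407,169),50.6))
E
```

```text
stop inner [-12.6  34.4] [12.8 34.4]
plat [-12.9  25.5] [13.  25.5]
block [-14.4  27.2] [14.6 27.2] [-14.2 -27.5] [ 15.1 -27.5]
block bottom +y edge [-14.6  26.8] [15.3 26.8]
```

```bash
python3 -m jog '[{"rotation":[0,0,0],"travel":[-0.1,0.7,-2],"jaw":-0.6},{"rotation":[0,0,0],"travel":[0,0,-3],"jaw":-0.6},{"rotation":[0,0,0],"travel":[0,0,-3],"jaw":-0.6},{"rotation":[0,0,0],"travel":[0,0,-3],"jaw":-0.6},{"rotation":[0,0,0],"travel":[0,0,-3],"jaw":-0.6},{"rotation":[0,0,0],"travel":[0,0,-2],"jaw":-0.6},{"rotation":[0,0,0],"travel":[0,0,-1.5],"jaw":-0.6},{"rotation":[0,0,0],"travel":[0,0,0],"jaw":-0.6}]'
python3 -m jog '[{"rotation":[0,0,0],"travel":[0,0,-1],"jaw":-0.6},{"rotation":[0,0,0],"travel":[0,0,-0.5],"jaw":-0.6},{"rotation":[0,0,0],"travel":[0,0,0],"jaw":-0.6}]'
```

```text
time: 19.32
ee_pos: [0.4791, -0.2894, 0.0361]
tcp_rot: [-90.0, 0.0, 9.9]
wrist_force: [-0.4, 0.9, -0.5]
opening: 0.03
time: 19.7
ee_pos: [0.4791, -0.2894, 0.0347]
tcp_rot: [-90.0, 0.0, 9.9]
wrist_force: [-0.2, -0.6, -1.3]
opening: 0.0296
```

```bash
python3 -m jog '[{"rotation":[0,0,0],"travel":[0,0,-0.7],"jaw":-0.6},{"rotation":[0,0,0],"travel":[0,0,-0.6],"jaw":-0.6},{"rotation":[0,0,0],"travel":[0,0,0],"jaw":-0.6}]'
python3 -m jog '[{"rotation":[0,0,0],"travel":[0,0,-0.6],"jaw":-0.6},{"rotation":[0,0,0],"travel":[0,0,0],"jaw":-0.6}]'
python3 -m jog '[{"rotation":[0,0,0],"travel":[0,0,-0.5],"jaw":-0.6},{"rotation":[0,0,0],"travel":[0,0,0],"jaw":-0.6}]'
```

```text
time: 20.08
ee_pos: [0.4791, -0.2894, 0.0333]
tcp_rot: [-90.0, 0.0, 9.9]
wrist_force: [-0.9, 1.1, -1.1]
opening: 0.0294
time: 20.32
ee_pos: [0.4791, -0.2894, 0.0327]
tcp_rot: [-90.0, 0.0, 9.9]
wrist_force: [1.3, -0.1, -1.9]
opening: 0.0299
time: 20.58
ee_pos: [0.4791, -0.2894, 0.0323]
tcp_rot: [-90.0, 0.0, 9.9]
wrist_force: [0.8, 0.4, -1.6]
opening: 0.0296
```

```bash
python3 -m jog '[{"rotation":[0,0,0],"travel":[0,0,-0.5],"jaw":-0.6},{"rotation":[0,0,0],"travel":[0,0,0],"jaw":-0.6}]'
python3 - <<'E'
from h import *
o=st(); p=bot.camera_params('wrist'); np.savez('w13.npz',**p)
im=bot.camera('wrist')
cv2.imwrite('pics/w13z.png',cv2.resize(im[160:360,180:380],(600,600),interpolation=cv2.INTER_CUBIC)[:,:,::-1])
E
```

```text
time: 20.82
ee_pos: [0.4792, -0.2894, 0.032]
tcp_rot: [-90.0, -0.0, 9.9]
wrist_force: [-2.0, 0.4, 0.5]
opening: 0.0295
t 20.825 tcp [ 479.2 -289.4   32. ] rot [-9.001e+01 -1.000e-02  9.890e+00] F [-2.   0.4  0.5] open 29.5
```

View pics/w13z.png

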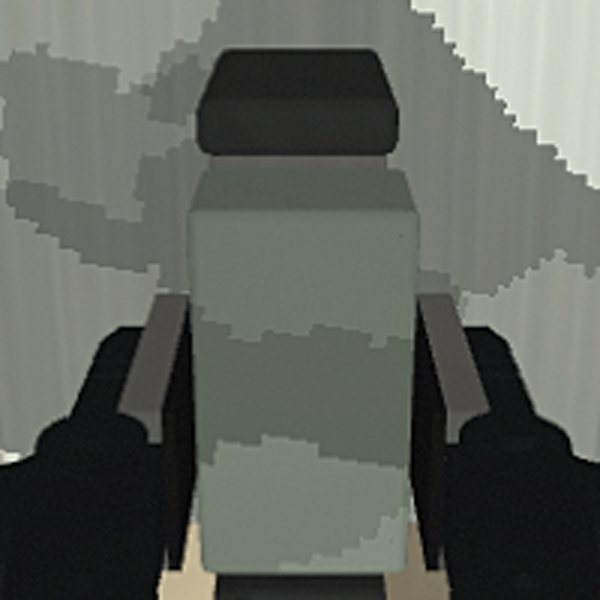

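```bash
python3 - <<'E'
from h import *
p=dict(np.load('w13.npz'))
a=np.radians(9.9);T=np.array([479.2,-289.4])
def L(uv,z):
    X=toz(p,[uv],z/1000)[0][:2]*1000-T
    return np.round([np.cos(a)*X[0]+np.sin(a)*X[1],-np.sin(a)*X[0]+np.cos(a)*X[1]],1)
Z=lambda x,y:[x/3+180,y/3+160]
print('stop inner',L(Z(196,153),48),L(Z(398,153),48), 'outer',L(Z(220,98),48))
zt=50
print('block',L(Z(189,212),zt),L(Z(416,212),zt),L(Z(203,571),zt),L(Z(407,571),zt))
print('lower stop line',L(Z(300,575),48),L(Z(300,598),48),L(Z(300,600),48))
im=bot.camera('wrist'); cv2.imwrite('pics/w13b.png',cv2.resize(im[335:395,230:330],(800,480),interpolation=cv2.INTER_CUBIC)[:,:,::-1])
E
```

```text
stop inner [-13.6  34.4] [12.1 34.4] outer [-10.3  41.6]
block [-14.5  27.2] [14.4 27.2] [-14.4 -27.6] [ 15.  -27.6]
lower stop line [ -0.4 -29.9] [ -0.4 -34. ] [ -0.4 -34.4]
```

View pics/w13b.png

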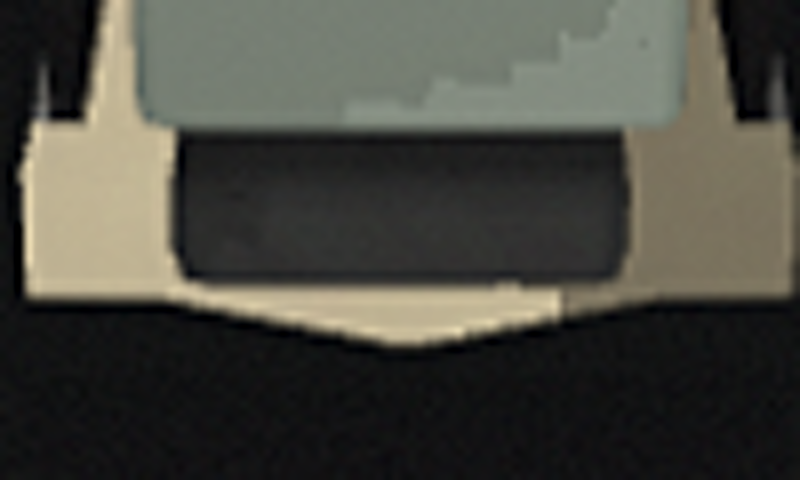

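The block is just touching, and sits about 0.6 mm off in x and 0.8 mm off in y relative to the stops. I'll nudge it into the centre and then seat it.

```bash
python3 -m jog '[{"rotation":[0,0,0],"travel":[0,0,1],"jaw":-0.6},{"rotation":[0,0,0],"travel":[-0.7,0.7,0],"jaw":-0.6},{"rotation":[0,0,0],"travel":[0,0,0],"jaw":-0.6},{"rotation":[0,0,0],"travel":[0,0,-0.6],"jaw":-0.6},{"rotation":[0,0,0],"travel":[0,0,-0.6],"jaw":-0.6},{"rotation":[0,0,0],"travel":[0,0,0],"jaw":-0.6}]'
python3 -m jog '[{"rotation":[0,0,0],"travel":[0,0,-0.3],"jaw":-0.6},{"rotation":[0,0,0],"travel":[0,0,0],"jaw":-0.6}]'
```

```text
time: 21.68
ee_pos: [0.4784, -0.2887, 0.0319]
tcp_rot: [-90.0, -0.0, 9.9]
wrist_force: [-2.0, 0.7, 4.4]
opening: 0.0296
time: 21.92
ee_pos: [0.4784, -0.2887, 0.0319]
tcp_rot: [-90.0, -0.0, 9.9]
wrist_force: [-1.9, 3.4, 6.8]
opening: 0.0293
```

```bash
python3 -m jog '[{"rotation":[0,0,0],"travel":[0,0,0.4],"jaw":-0.4},{"rotation":[0,0,0],"travel":[0,0,0],"jaw":-0.25},{"rotation":[0,0,0],"travel":[0,0,0],"jaw":0},{"rotation":[0,0,0],"travel":[0,0,0],"jaw":0.2},{"rotation":[0,0,0],"travel":[0,0,10],"jaw":0.2},{"rotation":[0,0,0],"travel":[0,0,30],"jaw":0.2},{"rotation":[0,0,0],"travel":[0,0,40],"jaw":0.2},{"rotation":[0,0,0],"travel":[0,0,20],"jaw":0.2}]'
python3 -m jog '[{"rotation":[0,0,0],"travel":[0,20,0],"jaw":-0.5},{"rotation":[0,0,0],"travel":[0,15,0],"jaw":-1},{"rotation":[0,0,0],"travel":[0,0,0],"jaw":-1},{"rotation":[0,0,0],"travel":[0,0,0],"jaw":-1}]'
python3 - <<'E'
from h import *
o=st(); p=bot.camera_params('wrist'); np.savez('w14.npz',**p)
im=bot.camera('wrist'); cv2.imwrite('pics/w14.png',im[:,:,::-1])
E
```

```text
time: 22.92
ee_pos: [0.4791, -0.2891, 0.1348]
tcp_rot: [-90.1, -0.1, 9.9]
wrist_force: [0.3, 0.1, -0.5]
opening: 0.0511
time: 23.42
ee_pos: [0.4783, -0.2534, 0.1311]
tcp_rot: [-90.0, 0.0, 9.9]
wrist_force: [0.1, 0.8, 0.8]
opening: -0.0003
t 23.425 tcp [ 478.3 -253.4  131.1] rot [-8.998e+01  4.000e-02  9.930e+00] F [0.1 0.8 0.8] open -0.3
```

View pics/w14.png

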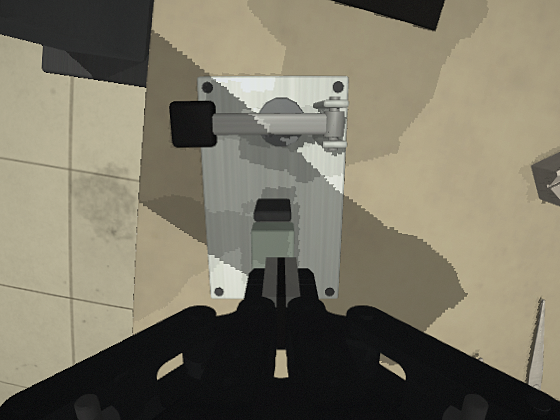

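Block seated between the stops. Moving the closed fingers over the paddle.

```bash
python3 -m jog '[{"rotation":[0,0,0],"travel":[-22,19,0],"jaw":-1},{"rotation":[0,0,0],"travel":[-22,19,-10],"jaw":-1},{"rotation":[0,0,0],"travel":[-19,17,-20],"jaw":-1},{"rotation":[0,0,0],"travel":[0,0,-16],"jaw":-1},{"rotation":[0,0,0],"travel":[0,0,0],"jaw":-1}]'
python3 - <<'E'
from h import *
o=st()
im=bot.camera('side'); cv2.imwrite('pics/s15.png',cv2.resize(im[160:240,290:390],(750,600),interpolation=cv2.INTER_CUBIC)[:,:,::-1])
im=bot.camera('wrist'); cv2.imwrite('pics/w15.png',im[:,:,::-1])
E
```

```text
time: 24.1
ee_pos: [0.4152, -0.1989, 0.0846]
tcp_rot: [-90.0, 0.1, 9.9]
wrist_force: [0.4, -0.9, -0.2]
opening: 0.0001
t 24.1 tcp [ 415.2 -198.9   84.6] rot [-8.996e+01  7.000e-02  9.880e+00] F [ 0.4 -0.9 -0.2] open 0.1
```

View pics/s15.png

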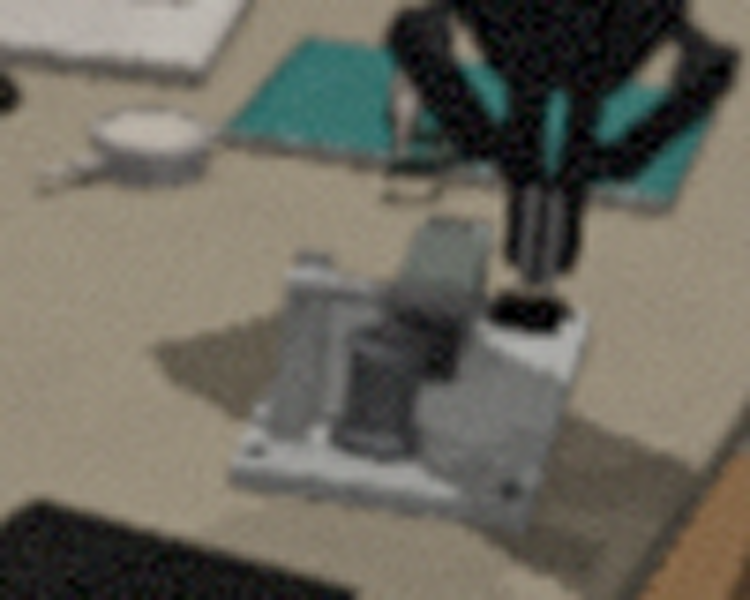

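View pics/w15.png

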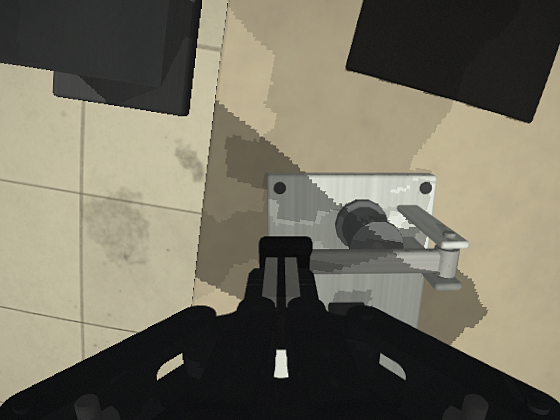

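```bash
python3 -m jog '[{"rotation":[0,0,0],"travel":[0,0,-6],"jaw":-1},{"rotation":[0,0,0],"travel":[0,0,-6],"jaw":-1},{"rotation":[0,0,0],"travel":[0,0,-6],"jaw":-1},{"rotation":[0,0,0],"travel":[0,0,-6],"jaw":-1},{"rotation":[0,0,0],"travel":[0,0,-6],"jaw":-1},{"rotation":[0,0,0],"travel":[0,0,-4],"jaw":-1},{"rotation":[0,0,0],"travel":[0,0,-4],"jaw":-1},{"rotation":[0,0,0],"travel":[0,0,0],"jaw":-1}]'
python3 - <<'E'
from h import *
o=st()
im=bot.camera('side'); cv2.imwrite('pics/s16.png',cv2.resize(im[160:240,290:390],(750,600),interpolation=cv2.INTER_CUBIC)[:,:,::-1])
E
```

```text
time: 25.2
ee_pos: [0.4153, -0.1987, 0.0475]
tcp_rot: [-90.0, 0.0, 9.9]
wrist_force: [0.1, 0.8, 5.1]
opening: -0.0003
t 25.2 tcp [ 415.3 -198.7   47.5] rot [-9.00e+01  2.00e-02  9.89e+00] F [0.1 0.8 5.1] open -0.3
```

View pics/s16.png

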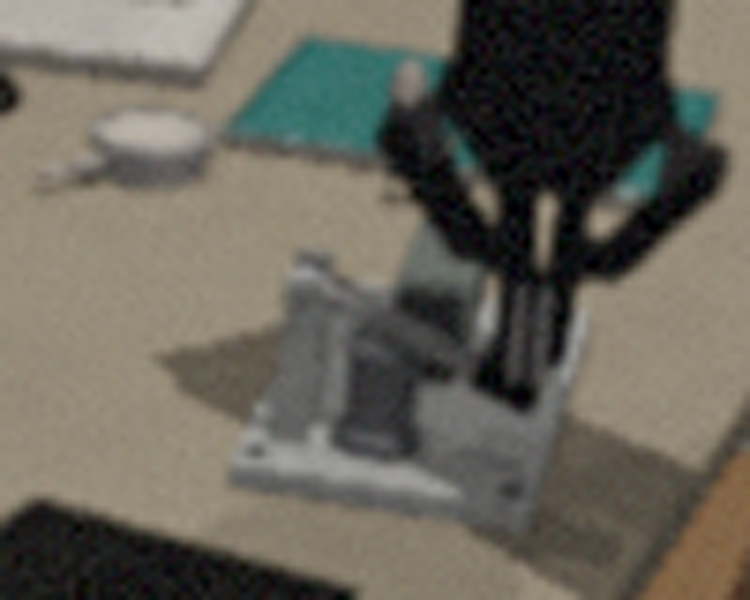

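```bash
python3 -m jog '[{"rotation":[0,0,0],"travel":[0,0,-3],"jaw":-1},{"rotation":[0,0,0],"travel":[0,0,0],"jaw":-1}]'
python3 -m jog '[{"rotation":[0,0,0],"travel":[0,0,-2],"jaw":-1},{"rotation":[0,0,0],"travel":[0,0,0],"jaw":-1}]'
```

```text
time: 25.5
ee_pos: [0.4154, -0.1988, 0.0448]
tcp_rot: [-90.0, 0.0, 9.9]
wrist_force: [1.2, 0.1, 4.8]
opening: 0.0002
time: 25.75
ee_pos: [0.4155, -0.1988, 0.0429]
tcp_rot: [-90.0, -0.0, 9.9]
wrist_force: [0.7, 0.3, 6.2]
opening: -0.0
```

```bash
python3 -m jog '[{"rotation":[0,0,0],"travel":[0,0,-2],"jaw":-1},{"rotation":[0,0,0],"travel":[0,0,0],"jaw":-1}]'
python3 - <<'E'
from h import *
o=st()
im=bot.camera('side'); cv2.imwrite('pics/s17.png',cv2.resize(im[160:240,290:390],(750,600),interpolation=cv2.INTER_CUBIC)[:,:,::-1])
E
```

```text
time: 26.0
ee_pos: [0.4155, -0.1988, 0.041]
tcp_rot: [-90.0, -0.0, 9.9]
wrist_force: [0.7, 0.6, 5.4]
opening: 0.0006
t 26.0 tcp [ 415.5 -198.8   41. ] rot [-9.002e+01 -1.000e-02  9.890e+00] F [0.7 0.6 5.4] open 0.6
```

View pics/s17.png

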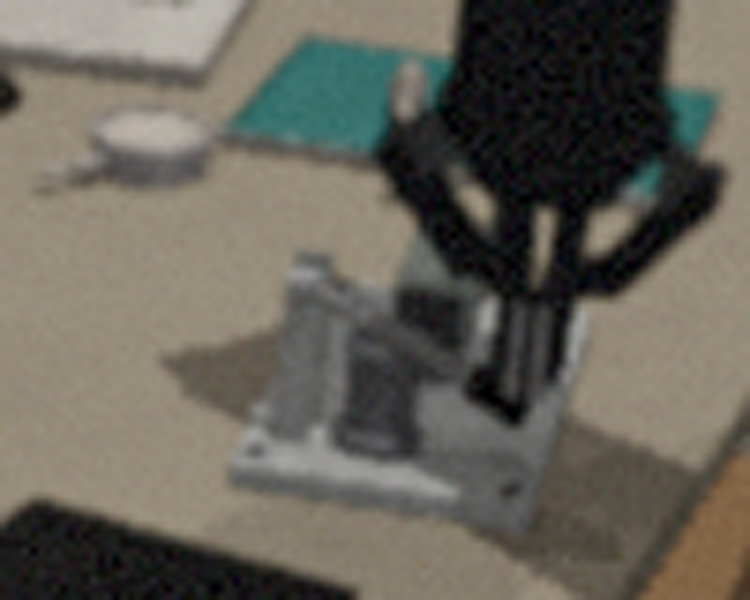

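```bash
python3 -m jog '[{"rotation":[0,0,0],"travel":[0,0,-1.5],"jaw":-1},{"rotation":[0,0,0],"travel":[0,0,0],"jaw":-1}]'
python3 -m jog '[{"rotation":[0,0,0],"travel":[0,0,-1],"jaw":-1},{"rotation":[0,0,0],"travel":[0,0,0],"jaw":-1}]'
```

```text
time: 26.3
ee_pos: [0.4156, -0.1988, 0.0395]
tcp_rot: [-90.0, -0.0, 9.9]
wrist_force: [0.9, -0.2, 5.7]
opening: 0.0002
time: 26.55
ee_pos: [0.4156, -0.1988, 0.0386]
tcp_rot: [-90.0, -0.0, 9.9]
wrist_force: [0.6, 0.2, 5.4]
opening: -0.0002
```

```bash
python3 -m jog '[{"rotation":[0,0,0],"travel":[0,0,8],"jaw":-1},{"rotation":[0,0,0],"travel":[0,0,10],"jaw":-1},{"rotation":[0,0,0],"travel":[0,0,10],"jaw":-1},{"rotation":[0,0,0],"travel":[0,0,10],"jaw":-1},{"rotation":[0,0,0],"travel":[0,0,8],"jaw":-1},{"rotation":[0,0,0],"travel":[0,0,0],"jaw":-1},{"rotation":[0,0,0],"travel":[0,0,0],"jaw":-1}]'
python3 - <<'E'
from h import *
o=st()
im=bot.camera('side'); cv2.imwrite('pics/s18.png',cv2.resize(im[160:240,290:390],(750,600),interpolation=cv2.INTER_CUBIC)[:,:,::-1])
E
```

```text
time: 27.42
ee_pos: [0.4154, -0.1986, 0.0839]
tcp_rot: [-90.0, 0.0, 9.9]
wrist_force: [-0.1, 0.1, -0.7]
opening: -0.0005
t 27.425 tcp [ 415.4 -198.6   83.9] rot [-8.998e+01  1.000e-02  9.900e+00] F [-0.1  0.1 -0.7] open -0.5
```

View pics/s18.png

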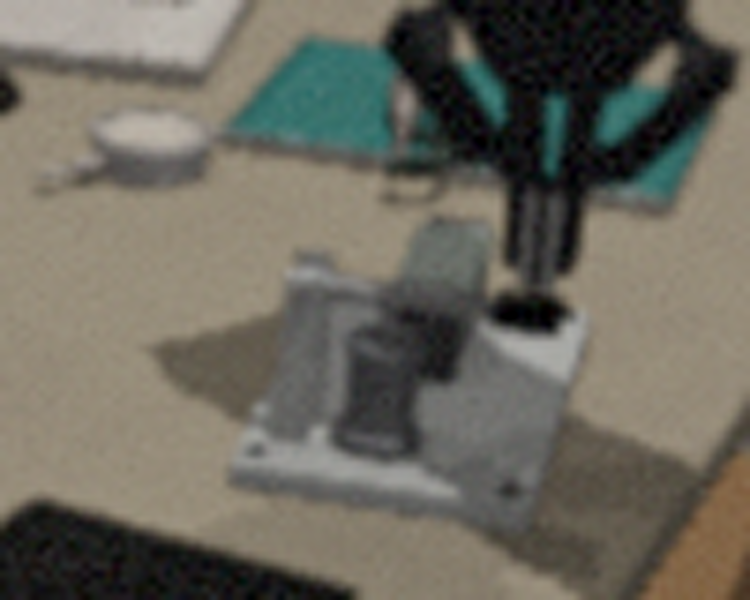

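Stroke 1 is complete: the lever went down to z≈38.6 mm and came fully back up. I'll repeat it three more times.

```bash
for i in 1; do :; done
python3 -m jog '[{"rotation":[0,0,0],"travel":[0,0,-8],"jaw":-1},{"rotation":[0,0,0],"travel":[0,0,-8],"jaw":-1},{"rotation":[0,0,0],"travel":[0,0,-8],"jaw":-1},{"rotation":[0,0,0],"travel":[0,0,-8],"jaw":-1},{"rotation":[0,0,0],"travel":[0,0,-8],"jaw":-1},{"rotation":[0,0,0],"travel":[0,0,-5],"jaw":-1},{"rotation":[0,0,0],"travel":[0,0,0],"jaw":-1},{"rotation":[0,0,0],"travel":[0,0,0],"jaw":-1}]'
python3 -m jog '[{"rotation":[0,0,0],"travel":[0,0,8],"jaw":-1},{"rotation":[0,0,0],"travel":[0,0,10],"jaw":-1},{"rotation":[0,0,0],"travel":[0,0,10],"jaw":-1},{"rotation":[0,0,0],"travel":[0,0,10],"jaw":-1},{"rotation":[0,0,0],"travel":[0,0,7],"jaw":-1},{"rotation":[0,0,0],"travel":[0,0,0],"jaw":-1},{"rotation":[0,0,0],"travel":[0,0,0],"jaw":-1}]'
python3 -m jog '[{"rotation":[0,0,0],"travel":[0,0,-8],"jaw":-1},{"rotation":[0,0,0],"travel":[0,0,-8],"jaw":-1},{"rotation":[0,0,0],"travel":[0,0,-8],"jaw":-1},{"rotation":[0,0,0],"travel":[0,0,-8],"jaw":-1},{"rotation":[0,0,0],"travel":[0,0,-8],"jaw":-1},{"rotation":[0,0,0],"travel":[0,0,-5],"jaw":-1},{"rotation":[0,0,0],"travel":[0,0,0],"jaw":-1},{"rotation":[0,0,0],"travel":[0,0,0],"jaw":-1}]'
python3 -m jog '[{"rotation":[0,0,0],"travel":[0,0,8],"jaw":-1},{"rotation":[0,0,0],"travel":[0,0,10],"jaw":-1},{"rotation":[0,0,0],"travel":[0,0,10],"jaw":-1},{"rotation":[0,0,0],"travel":[0,0,10],"jaw":-1},{"rotation":[0,0,0],"travel":[0,0,7],"jaw":-1},{"rotation":[0,0,0],"travel":[0,0,0],"jaw":-1},{"rotation":[0,0,0],"travel":[0,0,0],"jaw":-1}]'
```

```text
time: 28.48
ee_pos: [0.4152, -0.1988, 0.0391]
tcp_rot: [-90.0, 0.0, 9.9]
wrist_force: [-1.1, 0.8, 5.2]
opening: 0.0002
time: 29.35
ee_pos: [0.4154, -0.1986, 0.0839]
tcp_rot: [-90.0, 0.0, 9.9]
wrist_force: [0.1, 0.1, -0.4]
opening: 0.0001
time: 30.35
ee_pos: [0.4151, -0.1988, 0.0391]
tcp_rot: [-90.0, 0.0, 9.9]
wrist_force: [-1.8, 0.0, 4.6]
opening: 0.0002
time: 31.22
ee_pos: [0.4154, -0.1986, 0.0839]
tcp_rot: [-90.0, 0.0, 9.9]
wrist_force: [-0.1, -0.2, 0.4]
opening: -0.0003
```

```bash
python3 -m jog '[{"rotation":[0,0,0],"travel":[0,0,-8],"jaw":-1},{"rotation":[0,0,0],"travel":[0,0,-8],"jaw":-1},{"rotation":[0,0,0],"travel":[0,0,-8],"jaw":-1},{"rotation":[0,0,0],"travel":[0,0,-8],"jaw":-1},{"rotation":[0,0,0],"travel":[0,0,-8],"jaw":-1},{"rotation":[0,0,0],"travel":[0,0,-5],"jaw":-1},{"rotation":[0,0,0],"travel":[0,0,0],"jaw":-1},{"rotation":[0,0,0],"travel":[0,0,0],"jaw":-1}]'
python3 - <<'E'
from h import *
o=st()
im=bot.camera('side'); cv2.imwrite('pics/s19.png',cv2.resize(im[160:240,290:390],(750,600),interpolation=cv2.INTER_CUBIC)[:,:,::-1])
E
python3 -m jog '[{"rotation":[0,0,0],"travel":[0,0,8],"jaw":-1},{"rotation":[0,0,0],"travel":[0,0,10],"jaw":-1},{"rotation":[0,0,0],"travel":[0,0,10],"jaw":-1},{"rotation":[0,0,0],"travel":[0,0,10],"jaw":-1},{"rotation":[0,0,0],"travel":[0,0,10],"jaw":-1},{"rotation":[0,0,0],"travel":[0,0,20],"jaw":-1},{"rotation":[0,0,0],"travel":[8,-10,30],"jaw":-1},{"rotation":[0,0,0],"travel":[8,-10,30],"jaw":-1}]'
python3 -m jog '[{"rotation":[0,0,0],"travel":[15,-10,20],"jaw":-1},{"rotation":[0,0,0],"travel":[10,0,0],"jaw":-1},{"rotation":[0,0,0],"travel":[0,0,0],"jaw":-1}]'
python3 - <<'E'
from h import *
o=st(); p=bot.camera_params('wrist'); np.savez('w20.npz',**p)
im=bot.camera('wrist'); cv2.imwrite('pics/w20.png',im[:,:,::-1])
im=bot.camera('scene'); cv2.imwrite('pics/sc20.png',im[:,:,::-1])
im=bot.camera('side'); cv2.imwrite('pics/s20.png',cv2.resize(im[160:240,290:390],(750,600),interpolation=cv2.INTER_CUBIC)[:,:,::-1])
E
```

```text
time: 32.22
ee_pos: [0.4151, -0.1987, 0.0391]
tcp_rot: [-90.0, 0.0, 9.9]
wrist_force: [-0.9, 0.8, 4.4]
opening: 0.0001
t 32.225 tcp [ 415.1 -198.7   39.1] rot [-9.00e+01  4.00e-02  9.89e+00] F [-0.9  0.8  4.4] open 0.1
time: 33.28
ee_pos: [0.4317, -0.2188, 0.1685]
tcp_rot: [-90.0, -0.0, 9.9]
wrist_force: [0.2, -0.2, -0.5]
opening: -0.0002
time: 33.65
ee_pos: [0.4565, -0.2282, 0.186]
tcp_rot: [-89.9, 0.1, 9.9]
wrist_force: [0.5, 0.7, -0.1]
opening: 0.0001
t 33.65 tcp [ 456.5 -228.2  186. ] rot [-8.993e+01  7.000e-02  9.920e+00] F [ 0.5  0.7 -0.1] open 0.1
```

View pics/w20.png

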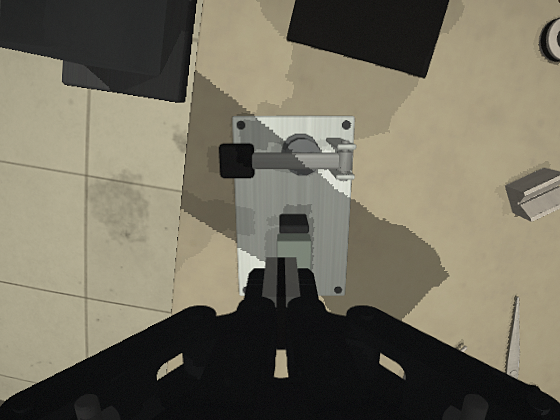

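View pics/sc20.png

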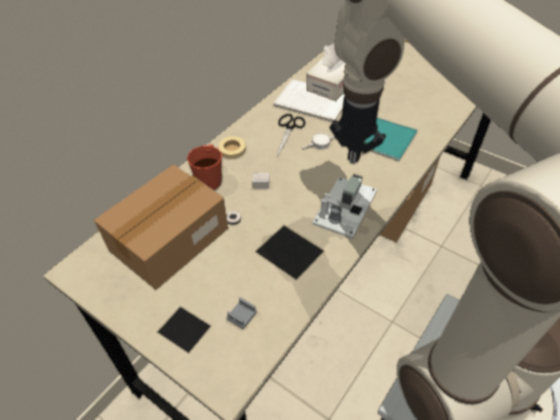

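View pics/s20.png

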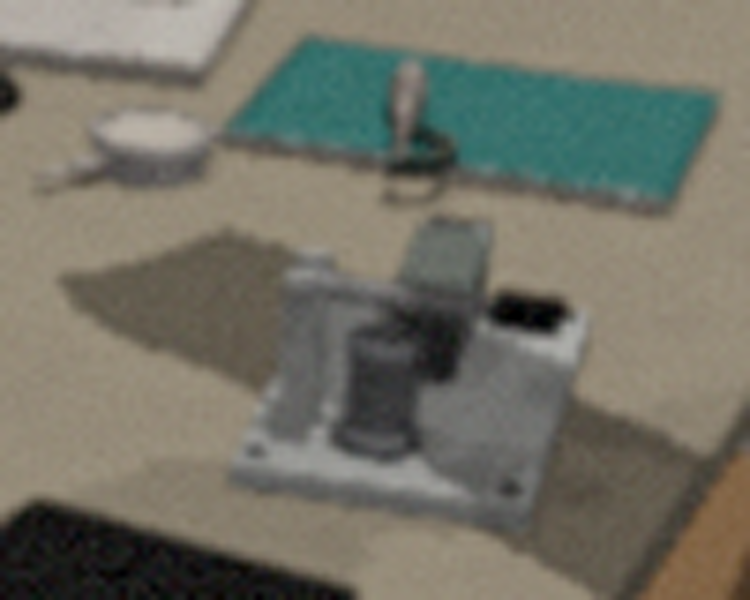

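Lever up, bystanders unmoved. One unobstructed look at the whole seat before handing in.

```bash
python3 -m jog '[{"rotation":[0,0,0],"travel":[0,-40,0],"jaw":-1},{"rotation":[0,0,0],"travel":[0,-50,0],"jaw":-1},{"rotation":[0,0,0],"travel":[0,-50,0],"jaw":-1},{"rotation":[0,0,0],"travel":[0,-30,0],"jaw":-1},{"rotation":[0,0,0],"travel":[0,0,0],"jaw":-1},{"rotation":[0,0,0],"travel":[0,0,0],"jaw":-1}]'
python3 - <<'E'
from h import *
o=st(); p=bot.camera_params('wrist'); np.savez('w21.npz',**p)
im=bot.camera('wrist'); cv2.imwrite('pics/w21.png',im[:,:,::-1])
X=proj(p,[[.4784,-.2887,.03]])[0]; print(X)
c,r=X.astype(int); r0=max(0,r-60)
cv2.imwrite('pics/w21z.png',cv2.resize(im[r0:r0+120,c-60:c+60],(600,600),interpolation=cv2.INTER_CUBIC)[:,:,::-1]); print(c-60,r0)
E
```

```text
time: 34.55
ee_pos: [0.4561, -0.3979, 0.1869]
tcp_rot: [-90.0, 0.0, 9.9]
wrist_force: [-0.2, 0.4, -0.3]
opening: 0.0003
t 34.55 tcp [ 456.1 -397.9  186.9] rot [-8.995e+01  2.000e-02  9.890e+00] F [-0.2  0.4 -0.3] open 0.3
[330.69935168  70.4847011 ]
270 10
```

View pics/w21z.png

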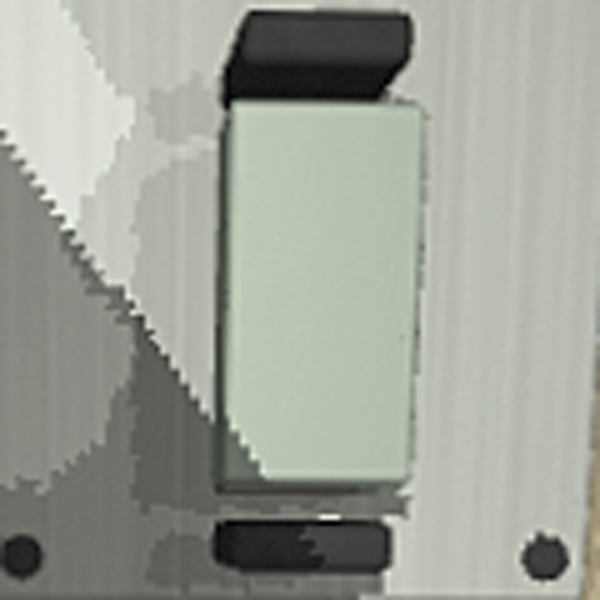

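```bash
python3 - <<'E'
from h import *
p=dict(np.load('w21.npz'))
a=np.radians(9.9);T=np.array([478.4,-288.7])
def L(uv,z):
    X=toz(p,[uv],z/1000)[0][:2]*1000-T
    return np.round([np.cos(a)*X[0]+np.sin(a)*X[1],-np.sin(a)*X[0]+np.cos(a)*X[1]],1)
Z=lambda x,y:[x/5+270,y/5+10]
print('stop+',L(Z(240,64),48),L(Z(411,64),48),'outer',L(Z(248,12),48))
print('stop-',L(Z(213,521),48),L(Z(391,521),48),'outer',L(Z(215,573),48))
print('block',L(Z(230,103),50),L(Z(424,103),50),L(Z(226,480),50),L(Z(410,480),50))
E
```

```text
stop+ [-12.9  32.1] [12.7 32.4] outer [-11.9  39.4]
stop- [-15.7 -34.8] [ 12.5 -34.6] outer [-15.2 -42.8]
block [-14.5  26.2] [14.5 26.5] [-14.  -28.5] [ 14.8 -28.3]
```

Seat check: the gaps at the two ends are about equal (5.9 and 6.3 mm), and the block is centred to within about 1 mm and square to the stops.

```bash
python3 - <<'E'
from workcell import bot
print(bot.job_done())
E
```

```text
the job is handed in; nothing more can be done
None
```

The glass block is mounted on the chuck and drawn down, and the job is handed in after about 35 s of the 72 s allowed.

- **First grip and pad:** I lifted the block by its ends at 20 N and laid it on the large pad (11 N on contact). My first grip in the carrier reached too low for the pad, so I let go there and took it again higher before lifting.
- **Second grip and chuck:** I took the block across its width at 20 N and set it down on the platform, with at most about 7 N measured at the wrist. I corrected it by about 1 mm at first touch.
- **Pump:** I made four full strokes, each pressing the paddle down about 37 mm. The side camera showed the lever back up after the first and last strokes. After the second and third I only saw the fingers lift clear of it.

**Last checks:**
- The block lies flat and square, with end gaps of about 5.9 and 6.3 mm, so it is centred lengthwise.
- Across the width the two end stops gave different readings, so I put that at centred within about 1 mm.
- Wrist-camera positions also ran about 1 mm off the gripper's own in y, so I centred the block against the stops.
- The lever was up, the other instruments appeared where they started, and the robot was touching nothing.

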